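# Put the doming punches back with their dies

## Robot

A 6-joint arm with a two-finger parallel gripper is mounted at the origin on a cart in front of the work surface, level with it; the furniture and walls round the work are solid. World frame = base frame: x ahead of the robot, y to its left, z up, the work surface at z = 0. Lengths are in m, angles in rad, forces in N, time in s.
With the tool pointing down it reaches from about 0.225 to 0.875 m from the base axis. Payload 3.4 kg.
Tool frame: the origin (TCP) lies at the very end of the fingers, on their centre line; the grasp point (between the pads) lies 19 mm behind it; z points along the fingers, x is the direction in which the jaws open and shut, and the axes are right-handed (so a half turn about z gives the same grasp; the last joint's range is limited). The gripper opens to 85 mm and grips with 20 to 120 N. Pads are 22 mm wide; open, the fingers measure 114 mm over their backs; the gripper's body (76 mm by 85 mm) begins 54 mm behind the grasp point. The pads swing forward as they close: fully open they stand 13 mm farther back than shut.
Start: joints at [-1.247, 0.276, 1.505, -0, 1.361, -0.121], TCP at [0.247, -0.519, 0.231] pointing down, gripper open.
Joint ranges: [-2.89, 2.89], [-0.75, 2.08], [0.22, 2.7], [-1.18, 4.32], [0.11, 2.71], [-2.7, 2.7]. Speed limits (rad/s): [2.57, 2.57, 3.14, 3.14, 3.14, 3.14].

## Interface

Orientations are given as a unit quaternion [w, x, y, z].
In Python, from rig import manip gives the robot as it stands.
- The arm moves only by the tool send_rows, never from a script. Its argument "increments" is a list of rows, each a list of 5 numbers: the opening, from 0 (shut) to 1 (fully open), then the shift along the tool's x, y, z in m, then the turn about the tool's z in rad. A call has 1 to 8 rows; each row shifts and turns the commanded pose from where the row before left it, along the tool's axes as they then stand; what a row does not reach is not made up. A row lasts 1/8 s, in which the tool goes at most 62.5 mm and 10.7 degrees, less where a joint would pass 70% of its speed; a pose out of reach is approached as far as the arm can. A call is refused whole if a number of a shift passes 0.0625 or a number of a turn 0.188, either way. A call with a gripper value outside its range is refused whole. The fingers move at their own pace and stop on an object; "squeeze" is the grip in N (left out, the last holds). Time passes only in rows, so rows that do not move let the fingers close. It gives the time, the measured TCP pose, the force and the opening at its end, in the units of the state.
- manip.get_state(): the state, without advancing time (a new reading comes with each control period).
- manip.get_image(name): name is "scene" or "top" or "wrist"; returns the picture (480x640x3 uint8, red, green, blue); there is no depth.
- manip.calibration(name): a dict with "fx", "fy", "cx", "cy" (pixels), "camera_from_world" (4x4, takes a point from world to camera coordinates). Camera axes: x right, y up, looking along -z (the intrinsics and any distortion apply to the point x, -y, -z); pixel columns grow to the right and rows downward; lengths in m; the calibration is good to about 2 mm. A picture is of the moment at which its call begins: read the wrist's pose just before it. calibration takes no time and is no camera call; for the wrist camera it gives the pose at the moment of the call.
- manip.sign_off(): hands the job in, once; it reports no verdict.
The state is a dict: "clock": time; "qpos": joint angles; "qd": joint speeds; "effort": joint torques, N m; "position": TCP position; "ee_rot": TCP orientation; "contact_force": force on the tool from outside, world axes, zero at the start; "moment": the same for the moment, N m; "width": finger opening in m.
Only numpy, scipy, OpenCV 4.12 (cv2) and the standard library are available. Lean on these libraries where they do the work, as an engineer would, in place of code of your own. Each camera call takes 0.05 s, during which the arm holds its last target.

## Task

Each of the four doming punches was put back behind the wrong die. Set every punch upright in the socket of the die whose cup its head fits, fully down in the socket; the plain stand is free for parking a punch on the way. Let no punch fall over.

Things in the scene. Friction and masses are not known exactly. Their poses are not given: they have to be found in the camera images.
- punch_42: The largest of four bare steel doming punches, loose, upright, 105 mm tall, about 340 g. Round shank 16 mm in diameter, foot chamfered to 11 mm. Round head 42 mm in diameter: straight sides (the grip) from 70 to 88 mm above the foot, dome above. Origin: centre of the foot; z up along the punch.
- punch_33: The second largest of four bare steel doming punches, loose, upright, 101 mm tall, about 250 g. Round shank 16 mm in diameter, foot chamfered to 11 mm. Round head 33 mm in diameter: straight sides (the grip) from 70 to 88 mm above the foot, dome above. Origin: centre of the foot; z up along the punch.
- punch_25: The third largest of four bare steel doming punches, loose, upright, 98 mm tall, about 190 g. Round shank 16 mm in diameter, foot chamfered to 11 mm. Round head 25 mm in diameter: straight sides (the grip) from 70 to 88 mm above the foot, dome above. Origin: centre of the foot; z up along the punch.
- punch_17: The smallest of four bare steel doming punches, loose, upright, 95 mm tall, about 150 g. Round shank 16 mm in diameter, foot chamfered to 11 mm. Round head 17 mm in diameter: straight sides (the grip) from 70 to 88 mm above the foot, dome above. Origin: centre of the foot; z up along the punch.
- die_42: Die station, fixed: board 122x70x12 mm with a steel die 56 mm wide, 44 mm high, its cup 42 mm wide (largest), and behind it a dark steel punch socket. Origin: on the bench under the socket's centre; the die is 54 mm from it along -x. Socket: 42 mm wide, rim 50 mm over the bench, mouth 35 mm, a funnel to a 19 mm bore at 40 mm; floor 12 mm over the bench, where a punch's foot stands.
- die_33: Die station, fixed: board 122x70x12 mm with a steel die 47 mm wide, 44 mm high, its cup 33 mm wide (second largest), and behind it a dark steel punch socket. Origin: on the bench under the socket's centre; the die is 54 mm from it along -x. Socket: 42 mm wide, rim 50 mm over the bench, mouth 35 mm, a funnel to a 19 mm bore at 40 mm; floor 12 mm over the bench, where a punch's foot stands.
- die_25: Die station, fixed: board 122x70x12 mm with a steel die 39 mm wide, 44 mm high, its cup 25 mm wide (third largest), and behind it a dark steel punch socket. Origin: on the bench under the socket's centre; the die is 54 mm from it along -x. Socket: 42 mm wide, rim 50 mm over the bench, mouth 35 mm, a funnel to a 19 mm bore at 40 mm; floor 12 mm over the bench, where a punch's foot stands.
- die_17: Die station, fixed: board 122x70x12 mm with a steel die 31 mm wide, 44 mm high, its cup 17 mm wide (smallest), and behind it a dark steel punch socket. Origin: on the bench under the socket's centre; the die is 54 mm from it along -x. Socket: 42 mm wide, rim 50 mm over the bench, mouth 35 mm, a funnel to a 19 mm bore at 40 mm; floor 12 mm over the bench, where a punch's foot stands.
- plain_stand: A stand without a die, fixed: a square wooden board 70 x 70 x 12 mm with one socket exactly like those of the die stations, empty at the start. Origin: on the bench, under the centre of the socket. Socket rim 50 mm, socket floor 12 mm above the bench; mouth 35 mm, bore 19 mm.
Not all that is in view belongs to the job. What is shaped like the punch_25 but red is not meant.

How it is judged:
By the outcome, as a careful person would: the job done as asked, in the order asked, and still so for the second after the job is handed in, with the robot touching nothing.
It also fails if it takes over 136 s, if anything falls off the work surface, if the arm or the gripper's body presses on something with over 40 N, if the wrist force passes 120 N, or if a joint passes its speed limit or range.

## Working session

There is one attempt and no reset: what is moved stays moved. The work goes in short steps, Python scripts to look and compute and a tool call to move; the robot and the scene stay as the last step left them, time stands still between calls to the robot, and variables do not carry over. Pictures are saved under pics/ and viewed, and the job is handed in when it is done.

Besides the shell and the picture viewer there is one more tool, called after "Call:" as name(argument=value, ...), one argument or row to a line, values as JSON. send_rows: Moves the arm, as the interface text tells. Its arguments: {"type":"object","properties":{"increments":{"type":"array","items":{"type":"array","items":{"type":"number"}}},"squeeze":{"type":"number"}},"required":["increments"]}

```bash
mkdir -p pics; ls
python3 - <<'E'
from rig import manip
import cv2,numpy as np
s=manip.get_state();print(s)
for n in("scene","top","wrist"):
    im=manip.get_image(n);cv2.imwrite(f"pics/a_{n}.png",im[:,:,::-1])
    c=manip.calibration(n);print(n,{k:(np.round(v,4).tolist() if hasattr(v,'shape') else v) for k,v in c.items()})
E
```

```text
pics
{'clock': 0.0, 'qpos': array([-1.24697726e+00,  2.76647902e-01,  1.50615380e+00, -2.29177406e-05,
        1.36068732e+00, -1.21013174e-01]), 'qd': array([1.60907765e-04, 5.58169354e-05, 1.67815322e-03, 1.79595356e-04,
       4.78744439e-04, 1.89900515e-03]), 'effort': array([ 3.69112086e-04, -4.16771972e+01, -2.45809186e+01, -5.10333552e-05,
        1.11986112e-02, -1.17689487e-05]), 'position': array([ 0.24723697, -0.51854494,  0.2304013 ]), 'ee_rot': array([-5.90467358e-04,  8.45668227e-01, -5.33708114e-01, -7.41973293e-04]), 'contact_force': array([-0.10646126,  0.39525912, -0.01536155]), 'moment': array([ 0.02880211,  0.01871335, -0.03606684]), 'width': 0.08577375019598557}
scene {'fx': 617.8853014929769, 'fy': 617.8853014929769, 'cx': 320.8132168208771, 'cy': 239.35133115682956, 'camera_from_world': [[0.6257, -0.7801, 0.004, -0.2852], [0.3955, 0.3216, 0.8603, -0.299], [-0.6724, -0.5367, 0.5097, -0.7659], [0.0, 0.0, 0.0, 1.0]]}
top {'fx': 548.3854930957817, 'fy': 548.3854930957817, 'cx': 316.98463884066985, 'cy': 234.93630297346604, 'camera_from_world': [[0.0256, -0.9996, -0.0141, 0.0905], [0.9981, 0.0247, 0.0573, -0.5706], [-0.0569, -0.0155, 0.9983, -1.0656], [0.0, 0.0, 0.0, 1.0]]}
wrist {'fx': 366.9487191853936, 'fy': 366.9487191853936, 'cx': 319.80838876517043, 'cy': 245.16392126502916, 'camera_from_world': [[0.4301, -0.9028, -0.0011, -0.575], [0.8681, 0.4139, -0.2742, 0.0353], [0.248, 0.117, 0.9617, -0.3782], [0.0, 0.0, 0.0, 1.0]]}
```

View pics/a_scene.png

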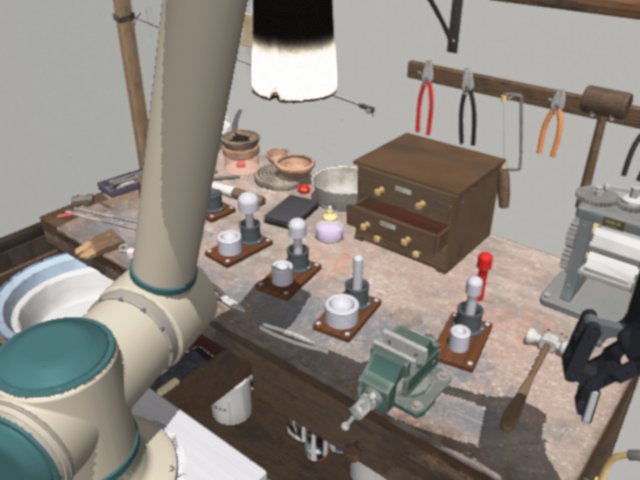

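View pics/a_top.png

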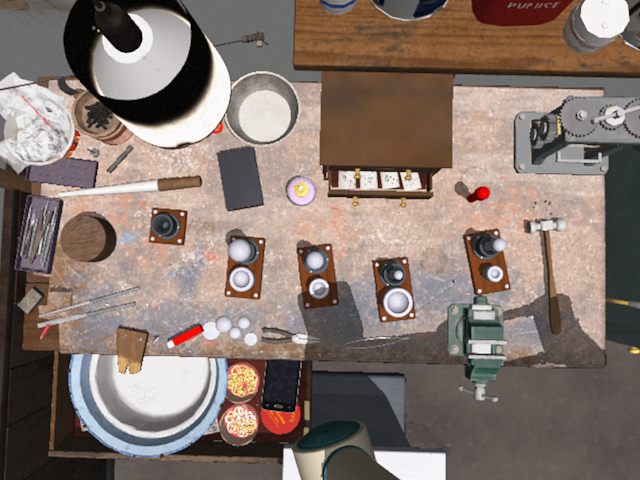

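View pics/a_wrist.png

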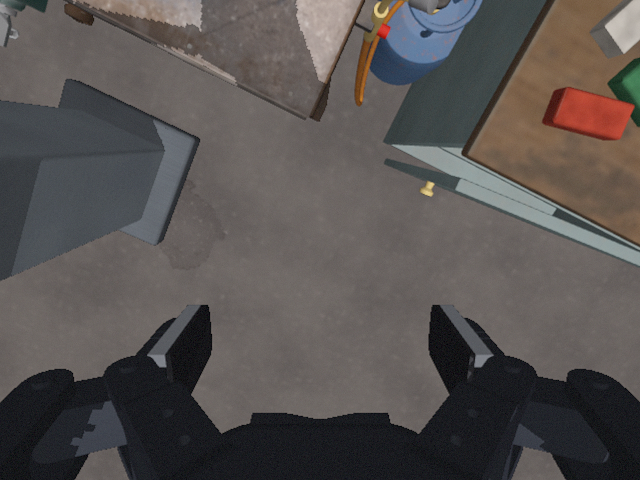

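Run:
```python
import cv2
im=cv2.imread("pics/a_top.png")
cr=im[195:330,140:540]
cv2.imwrite("pics/crop.png",cv2.resize(cr,(800,270),interpolation=cv2.INTER_CUBIC))
a=cv2.resize(im[200:330,215:345],None,fx=3,fy=3,interpolation=cv2.INTER_CUBIC)
b=cv2.resize(im[200:330,385:515],None,fx=3,fy=3,interpolation=cv2.INTER_CUBIC)
cv2.imwrite("pics/crop2.png",cv2.hconcat([a,b]))
im=cv2.imread("pics/a_scene.png")
cv2.imwrite("pics/crop3.png",cv2.resize(im[180:370,190:510],(800,475),interpolation=cv2.INTER_CUBIC))
```

```text
(no output)
```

View pics/crop2.png

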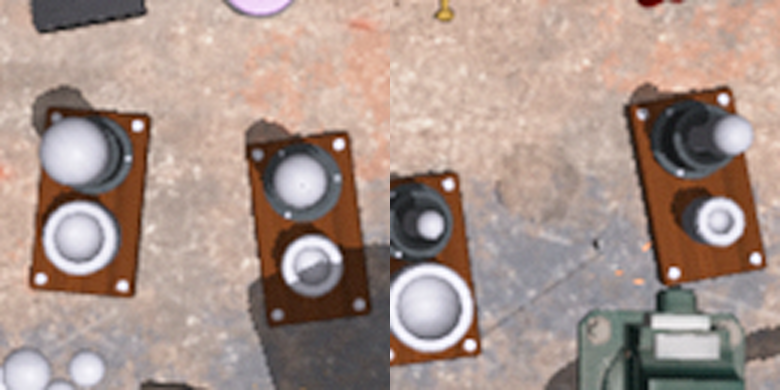

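View pics/crop3.png

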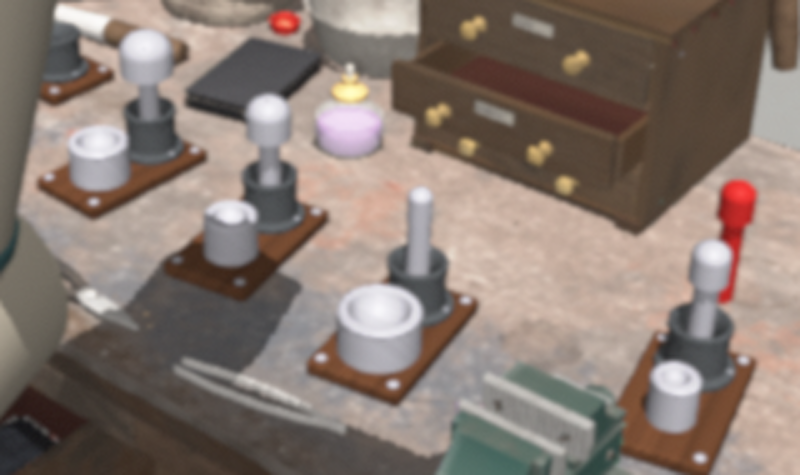

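View pics/crop.png

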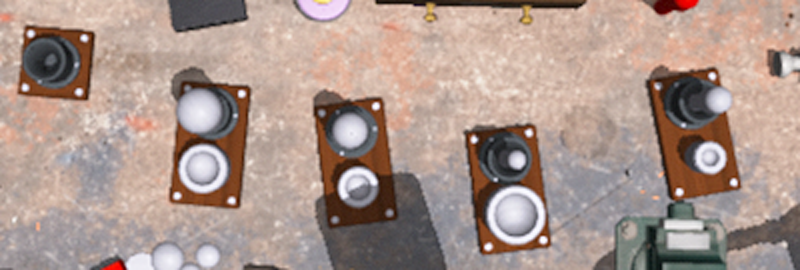

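```bash
cat > h.py <<'E'
from rig import manip
import cv2,numpy as np
def cast(cal,u,v,z):
    T=np.array(cal["camera_from_world"]);R=T[:3,:3];t=T[:3,3]
    d=np.array([(u-cal["cx"])/cal["fx"],-(v-cal["cy"])/cal["fy"],-1.0])
    d=R.T@d;c=-R.T@t
    return c+d*(z-c[2])/d[2]
def proj(cal,p):
    T=np.array(cal["camera_from_world"]);q=T[:3,:3]@np.array(p)+T[:3,3]
    return cal["cx"]-cal["fx"]*q[0]/q[2], cal["cy"]+cal["fy"]*q[1]/q[2]
E
python3 - <<'E'
from h import *
im=cv2.imread("pics/a_top.png");cal=manip.calibration("top")
T=np.array(cal["camera_from_world"]);print("cam",-T[:3,:3].T@T[:3,3])
hsv=cv2.cvtColor(im,cv2.COLOR_BGR2HSV)
for x in[(240,265),(150,215)]:print(hsv[x[1],x[0]])
print(hsv[262,232],hsv[285,330],hsv[310,380],hsv[285,505])
m=((hsv[...,0]<14)&(hsv[...,1]>110)&(hsv[...,2]<150)&(hsv[...,2]>30)).astype(np.uint8)*255
m[:195]=0;m[330:]=0;m[:,:130]=0;m[:,540:]=0
m=cv2.morphologyEx(m,cv2.MORPH_OPEN,np.ones((2,2)))
for lo,hi in[(140,195),(215,275),(290,345),(365,420),(455,515)]:
    mm=m.copy();mm[:,:lo]=0;mm[:,hi:]=0
    n,l,st,_=cv2.connectedComponentsWithStats(mm,connectivity=8)
    keep=np.isin(l,[i for i in range(1,n) if st[i,4]>25])
    pts=np.argwhere(keep)[:,::-1]
    w=np.array([cast(cal,u,v,0.012)[:2] for u,v in pts],np.float32)
    r=cv2.minAreaRect(w*1000);print(len(pts),np.round(r[0],1),np.round(r[1],1),round(r[2],1))
    if True:
        # dark socket: mask low-sat dark
        pass
cv2.imwrite("pics/m.png",m[190:340,130:540])
E
```

```text
cam [0.50657338 0.08806693 1.09772344]
[ 11 205  66]
[ 13  25 238]
[ 11 186 133] [ 10 184  61] [ 11 187 128] [150  15 185]
484 [576.7 400.9] [69.9 68.6] 86.2
834 [499.7 244.3] [ 69.  120.9] 86.1
1110 [485.7 100.4] [120.5  68.6] 8.5
681 [463.  -50.5] [120.2  69. ] 8.4
1136 [ 522.3 -232.4] [120.8  70. ] 11.3
```

View pics/m.png

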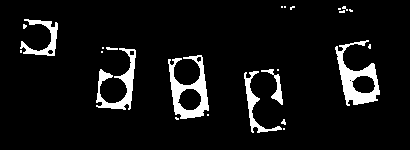

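```bash
cat >> h.py <<'E'
B={'P':(576.7,400.9,None),'A':(499.7,244.3,-3.9),'B':(485.7,100.4,8.5),'C':(463.0,-50.5,8.4),'D':(522.3,-232.4,11.3)}
S={}
for k,(x,y,a) in B.items():
    o=0 if a is None else 26
    a=np.radians(a or 0)
    S[k]=np.array([x+o*np.cos(a),y+o*np.sin(a)])/1000
E
python3 - <<'E'
from h import *
print(S)
for n in("top","scene"):
    im=cv2.imread(f"pics/a_{n}.png");cal=manip.calibration(n)
    big=cv2.resize(im,None,fx=3,fy=3,interpolation=cv2.INTER_CUBIC)
    P=lambda p:tuple(int(round((q+.5)*3)) for q in proj(cal,p))
    for k,(x,y) in S.items():
        for z,r in((.05,.021),(.05,.0175)):
            pts=np.array([P((x+r*np.cos(t),y+r*np.sin(t),z)) for t in np.linspace(0,6.28,40)])
            cv2.polylines(big,[pts],False,(0,255,0),1)
        cv2.circle(big,P((x,y,.091)),3,(0,0,255),-1)
    c=big[195*3:330*3,140*3:540*3] if n=="top" else big[180*3:370*3,190*3:510*3]
    if n=="top":
        c=cv2.vconcat([c[:,:600],c[:,600:]])
    else: c=cv2.resize(c,None,fx=.83,fy=.83)
    cv2.imwrite(f"pics/ov_{n}.png",c);print(c.shape)
E
```

```text
{'P': array([0.5767, 0.4009]), 'A': array([0.52563979, 0.2425316 ]), 'B': array([0.51141441, 0.10424304]), 'C': array([ 0.48872108, -0.04670184]), 'D': array([ 0.54779598, -0.2273054 ])}
(810, 600, 3)
(473, 797, 3)
```

View pics/ov_top.png

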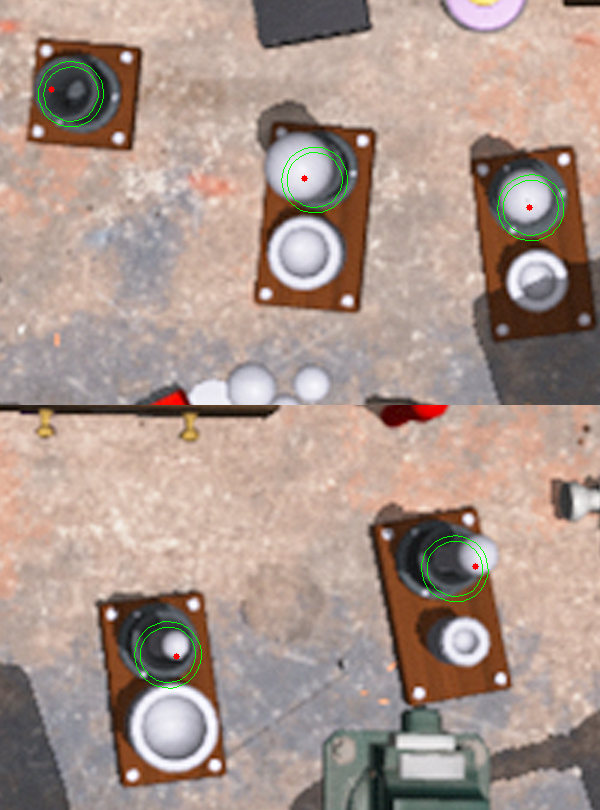

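View pics/ov_scene.png

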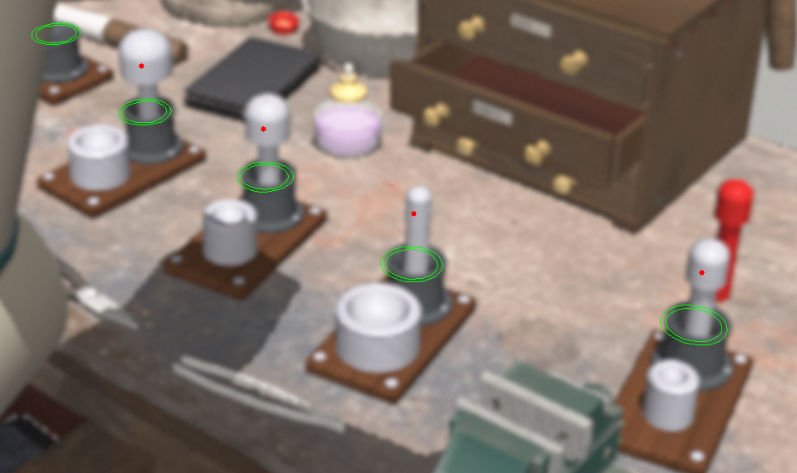

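Run:
```python
from h import *
im=cv2.imread("pics/a_top.png");cal=manip.calibration("top")
hsv=cv2.cvtColor(im,cv2.COLOR_BGR2HSV)
m=((hsv[...,1]<45)&(hsv[...,2]>150)).astype(np.uint8)*255
cs={'A':(241,279),'B':(318,288),'C':(397,302),'D':(492,272)}
for k,(u,v) in cs.items():
    r=24
    mm=np.zeros_like(m);cv2.circle(mm,(u,v),20,255,-1);mm&=m
    c=max(cv2.findContours(mm,cv2.RETR_EXTERNAL,cv2.CHAIN_APPROX_NONE)[0],key=lambda c:len(c))
    w=np.array([cast(cal,*p[0],.044)[:2]*1000 for p in c],np.float32)
    (x,y),rr=cv2.minEnclosingCircle(w);e=cv2.fitEllipse(w)
    bx,by,a=B[k];a=np.radians(a);dv=np.array([np.cos(a),np.sin(a)])
    q=np.array(e[0])-(bx,by)
    print(k,np.round((x,y,2*rr),1),np.round(e[0],1),np.round(e[1],1),"along",round(q@dv,1),"across",round(q@[-dv[1],dv[0]],1))
hd={'A':(240,250),'B':(315,260),'C':(397,274),'D':(499,244)}
zt={'A':42,'B':33,'C':17,'D':25}
for k,(u,v) in hd.items():
    mm=np.zeros_like(m);cv2.circle(mm,(u,v),16,255,-1);mm[v+13:]=0;mm&=m
    c=max(cv2.findContours(mm,cv2.RETR_EXTERNAL,cv2.CHAIN_APPROX_NONE)[0],key=lambda c:len(c))
    w=np.array([cast(cal,*p[0],.1)[:2]*1000 for p in c],np.float32)
    (x,y),rr=cv2.minEnclosingCircle(w);print(k,zt[k],np.round((x,y,2*rr),1),S[k]*1000)
```

```text
A [478.1 247.9  47.1] [478.2 247.7] [45.1 45.6] along -21.7 across 2.0
B [465.   98.9  38.1] [469.7 101. ] [24.5 38.5] along -15.7 across 3.0
C [442.1 -52.9  55.6] [442.1 -53. ] [53.6 54.1] along -21.0 across 0.6
D [ 501.3 -236.8   30.6] [ 501.5 -236.8] [28.5 29.3] along -21.3 across -0.2
A 42 [533.2 248.7  47. ] [525.63979125 242.53160244]
B 33 [517.1 106.   30. ] [511.41441245 104.24304469]
C 17 [498.7 -68.4  21.9] [488.72108066 -46.70184126]
D 25 [ 558.4 -228.5   30.3] [ 547.79598112 -227.30540025]
```

Run:
```python
from h import *
from scipy.spatial.transform import Rotation as R
c=manip.calibration("wrist");s=manip.get_state()
T=np.array(c["camera_from_world"]);C=-T[:3,:3].T@T[:3,3]
q=s["ee_rot"];r=R.from_quat([q[1],q[2],q[3],q[0]])
print(C,r.inv().apply(C-s["position"]),r.inv().apply(-T[2,:3]))
```

```text
[ 0.31045971 -0.48944683  0.37272635] [ 0.00059872 -0.06964157 -0.14207116] [2.53181478e-04 2.74351937e-01 9.61629321e-01]
```

Call:
send_rows(
  increments=[
    [1, 0, 0, 0, 0.148],
    [1, 0, 0, 0, 0.148],
    [1, 0, 0, 0, 0.148],
    [1, -0.03, -0.03, 0, 0],
    [1, -0.04, -0.04, 0, 0],
    [1, -0.04, -0.04, 0, 0],
    [1, -0.04, -0.04, 0, 0],
    [1, -0.04, -0.03, 0, 0],
  ],
  squeeze=60,
)

```text
clock: 1.15
position: [0.4286, -0.3274, 0.231]
ee_rot: [-0.0, 0.708, -0.707, 0.0]
contact_force: [0.2, 0.8, -0.1]
width: 0.0855
```

Call:
send_rows(
  increments=[
    [1, -0.03, -0.03, 0, 0],
    [1, -0.035, -0.03, 0, 0],
    [1, -0.035, -0.03, 0, 0],
    [1, 0, 0, 0, 0],
    [1, 0, 0, 0, 0],
  ],
)

```text
clock: 1.78
position: [0.5167, -0.229, 0.231]
ee_rot: [0.001, 0.708, -0.707, -0.0]
contact_force: [-0.3, 0.4, 0.0]
width: 0.0856
```

```bash
cat >> h.py <<'E'
def wshot(name):
    cal=manip.calibration("wrist");im=manip.get_image("wrist")[:,:,::-1].copy()
    cv2.imwrite(f"pics/{name}.png",im);np.savez(f"pics/{name}.npz",**cal)
    return cal,im
E
python3 - <<'E'
from h import *
wshot("wD");print(manip.get_state()["position"])
E
```

```text
[ 0.51653413 -0.22946409  0.23105745]
```

View pics/wD.png

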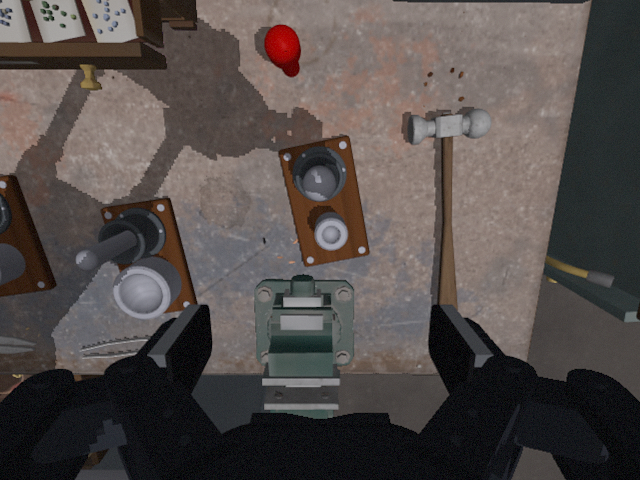

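```bash
sed -i 's/else 26/else 32/' h.py
cat >> h.py <<'E'
def ov(name,c,zs=((.05,.021),(.05,.0175)),h=70,f=5,out=None):
    im=cv2.imread(f"pics/{name}.png");cal=dict(np.load(f"pics/{name}.npz"))
    u0,v0=[int(t) for t in proj(cal,(*c,.05))];u0=max(h,min(640-h,u0));v0=max(h,min(480-h,v0))
    big=cv2.resize(im[v0-h:v0+h,u0-h:u0+h],None,fx=f,fy=f,interpolation=cv2.INTER_CUBIC)
    for z,r in zs:
        pts=np.array([[(q-o+.5)*f for q,o in zip(proj(cal,(c[0]+r*np.cos(t),c[1]+r*np.sin(t),z)),(u0-h,v0-h))] for t in np.linspace(0,6.28,60)])
        cv2.polylines(big,[pts.astype(np.int32)],False,(0,255,0) if z<.06 else (0,0,255),1)
    return big
E
python3 - <<'E'
from h import *
print(S)
a=ov("wD",S['D'],h=40,f=9);b=ov("wD",S['C'],h=50,f=7)
cv2.imwrite("pics/ovD.png",cv2.hconcat([cv2.resize(a,(400,400)),cv2.resize(b,(400,400))]))
E
```

```text
{'P': array([0.5767, 0.4009]), 'A': array([0.5316259 , 0.24212351]), 'B': array([0.51734851, 0.1051299 ]), 'C': array([ 0.49465671, -0.04582534]), 'D': array([ 0.55367967, -0.22612972])}
```

View pics/ovD.png

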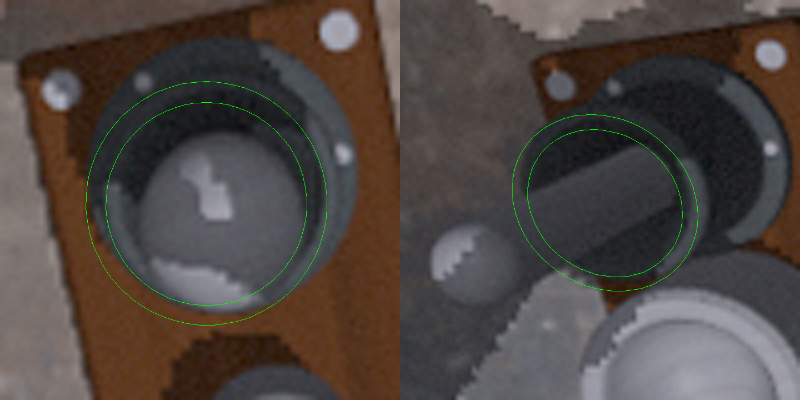

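Call:
send_rows(
  increments=[
    [1, -0.04, 0, 0, 0],
    [1, -0.055, 0, 0, 0],
    [1, -0.055, 0, 0, 0],
    [1, -0.05, 0, 0, 0],
    [1, 0, 0, 0, 0],
    [1, 0, 0, 0, 0],
  ],
)

```text
clock: 2.58
position: [0.5169, -0.0302, 0.2314]
ee_rot: [-0.0, -0.707, 0.707, -0.001]
contact_force: [-0.4, -1.3, 0.2]
width: 0.0852
```

Run:
```python
from h import *
wshot("wC");print(manip.get_state()["position"])
```

```text
[ 0.5170048  -0.03056865  0.23135093]
```

Call:
send_rows(
  increments=[
    [1, -0.04, 0, 0, 0],
    [1, -0.055, 0, 0, 0],
    [1, -0.055, 0, 0, 0],
    [1, -0.055, 0, 0, 0],
    [1, -0.05, 0, 0, 0],
    [1, -0.02, -0.01, 0, 0],
    [1, 0, 0, 0, 0],
    [1, 0, 0, 0, 0],
  ],
)

```text
clock: 3.62
position: [0.5272, 0.2442, 0.231]
ee_rot: [-0.001, -0.707, 0.708, -0.0]
contact_force: [-0.2, -0.9, -0.5]
width: 0.0854
```

Run:
```python
from h import *
wshot("wA");print(manip.get_state()["position"])
```

```text
[0.52709745 0.24419565 0.23109782]
```

View pics/wC.png

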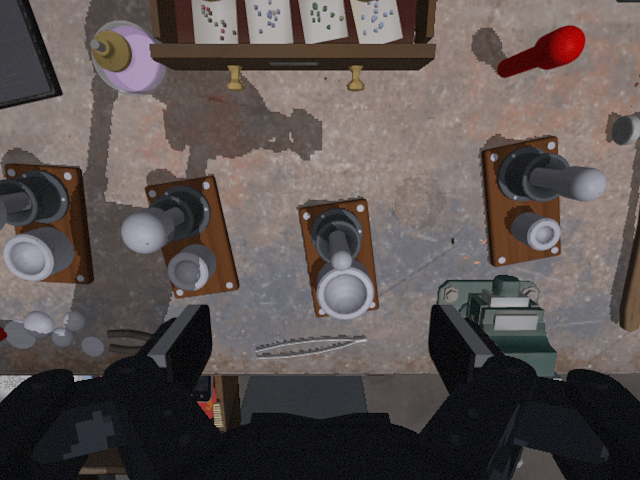

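View pics/wA.png

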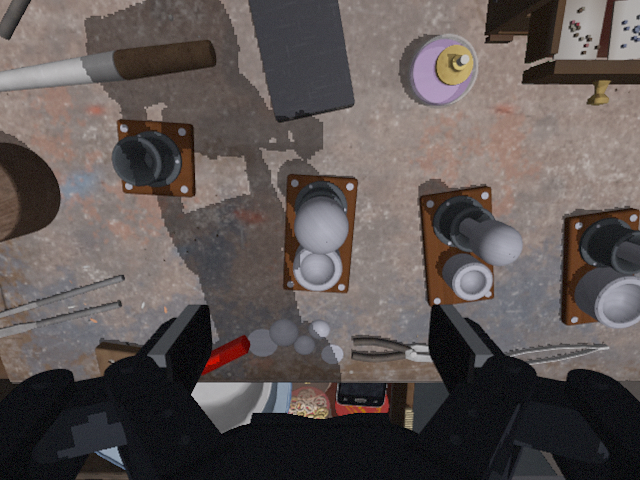

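```bash
cat >> h.py <<'E'
def tri(obs):
    A=[];b=[]
    for cal,u,v in obs:
        T=np.array(cal["camera_from_world"]);c=-T[:3,:3].T@T[:3,3]
        d=cast(cal,u,v,0)-c;d/=np.linalg.norm(d);M=np.eye(3)-np.outer(d,d);A.append(M);b.append(M@c)
    p=np.linalg.lstsq(np.vstack(A),np.hstack(b),rcond=None)[0]
    return p,[round(float(np.linalg.norm(M@p-x))*1000,1) for M,x in zip(A,b)]
E
python3 - <<'E'
from h import *
L=lambda n:dict(np.load(f"pics/{n}.npz"))
t=manip.calibration("top");A,C,D=L("wA"),L("wC"),L("wD")
print('A',tri([(t,239.5,249),(A,322,228)]))
print('B',tri([(t,314.5,260.5),(A,501,244),(C,147,230)]))
print('C',tri([(t,398.3,274.5),(C,341,260),(D,88,258)]))
print('D',tri([(t,498.5,244.5),(C,590,184),(D,320,184)]))
# plain stand rim circle estimate from wA and top
for k in "ABCD": print(k,S[k])
for n,c in(("wA",A),("wD",D),("wC",C)):
    for k in "PABCD":print(n,k,np.round(proj(c,(*S[k],.05)),1))
cv2.imwrite("pics/ovA.png",cv2.hconcat([ov("wA",S['P'],h=40,f=10),ov("wA",S['B'],h=40,f=10)]))
cv2.imwrite("pics/ovC.png",cv2.hconcat([ov("wC",S['D'],h=40,f=10),ov("wC",S['C'],h=40,f=10)]))
E
```

```text
A (array([0.53438338, 0.24232261, 0.10812237]), [0.7, 0.7])
B (array([0.5187641 , 0.10404019, 0.09724416]), [3.5, 2.1, 1.9])
C (array([ 0.49597923, -0.04671103,  0.09674108]), [1.0, 1.1, 1.0])
D (array([ 0.55532252, -0.22844561,  0.10086695]), [3.0, 1.8, 1.3])
A [0.5316259  0.24212351]
B [0.51734851 0.1051299 ]
C [ 0.49465671 -0.04582534]
D [ 0.55367967 -0.22612972]
wA P [136.7 165.3]
wA A [321.1 216.5]
wA B [472.2 231.7]
wA C [632.7 255.3]
wA D [852.8 191. ]
wD P [-420.2  151.4]
wD A [-212.5  204.1]
wD B [-53.3 220.1]
wD C [118.8 244.6]
wD D [315.8 179.6]
wC P [-186.2  153. ]
wC A [ 12.1 205.3]
wC B [168.3 220.9]
wC C [335.9 245.1]
wC D [543.2 180. ]
```

View pics/ovA.png

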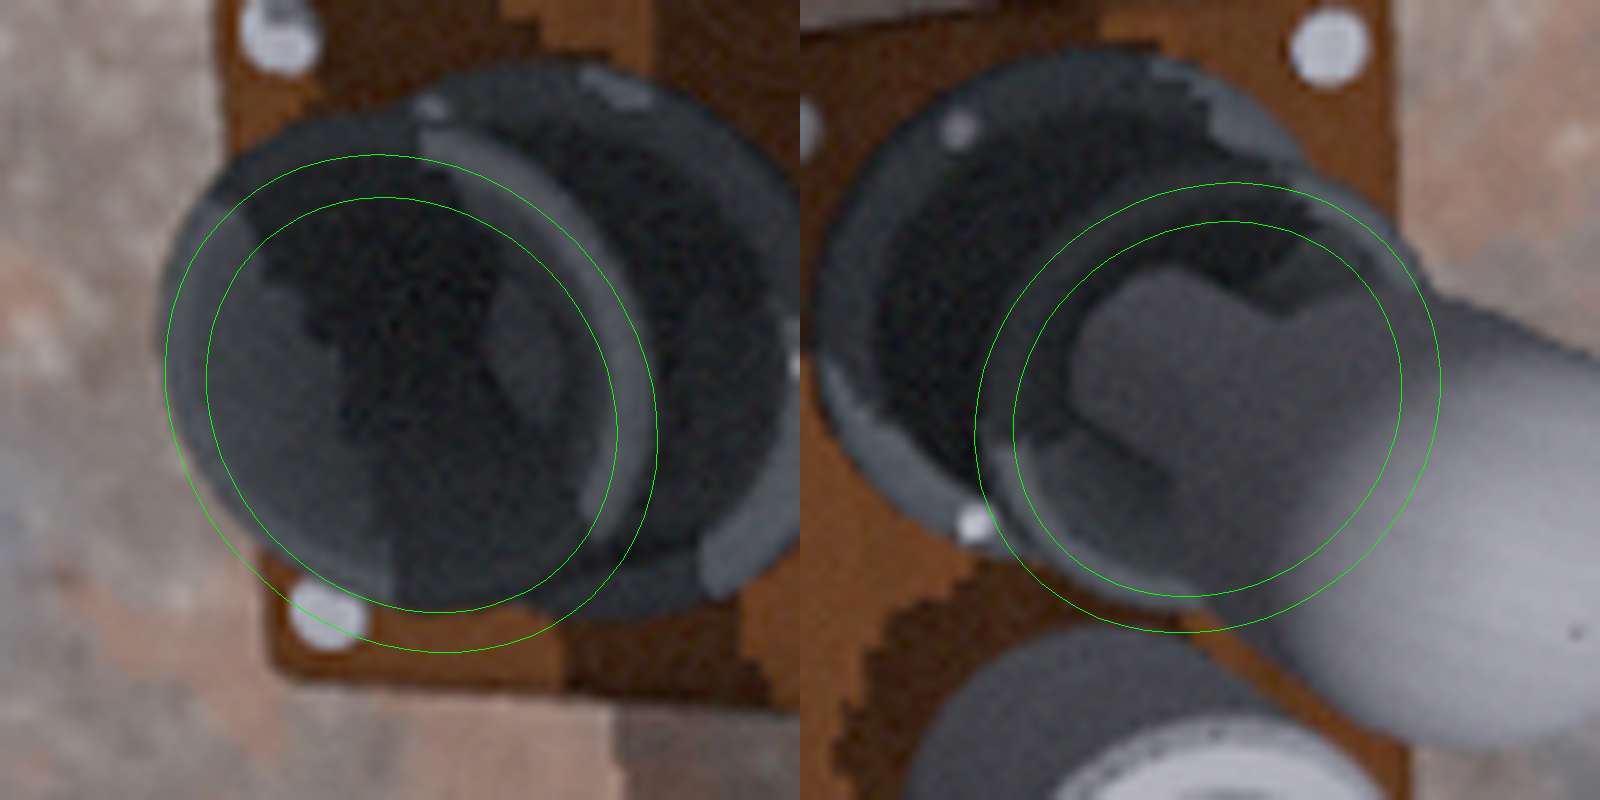

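View pics/ovC.png

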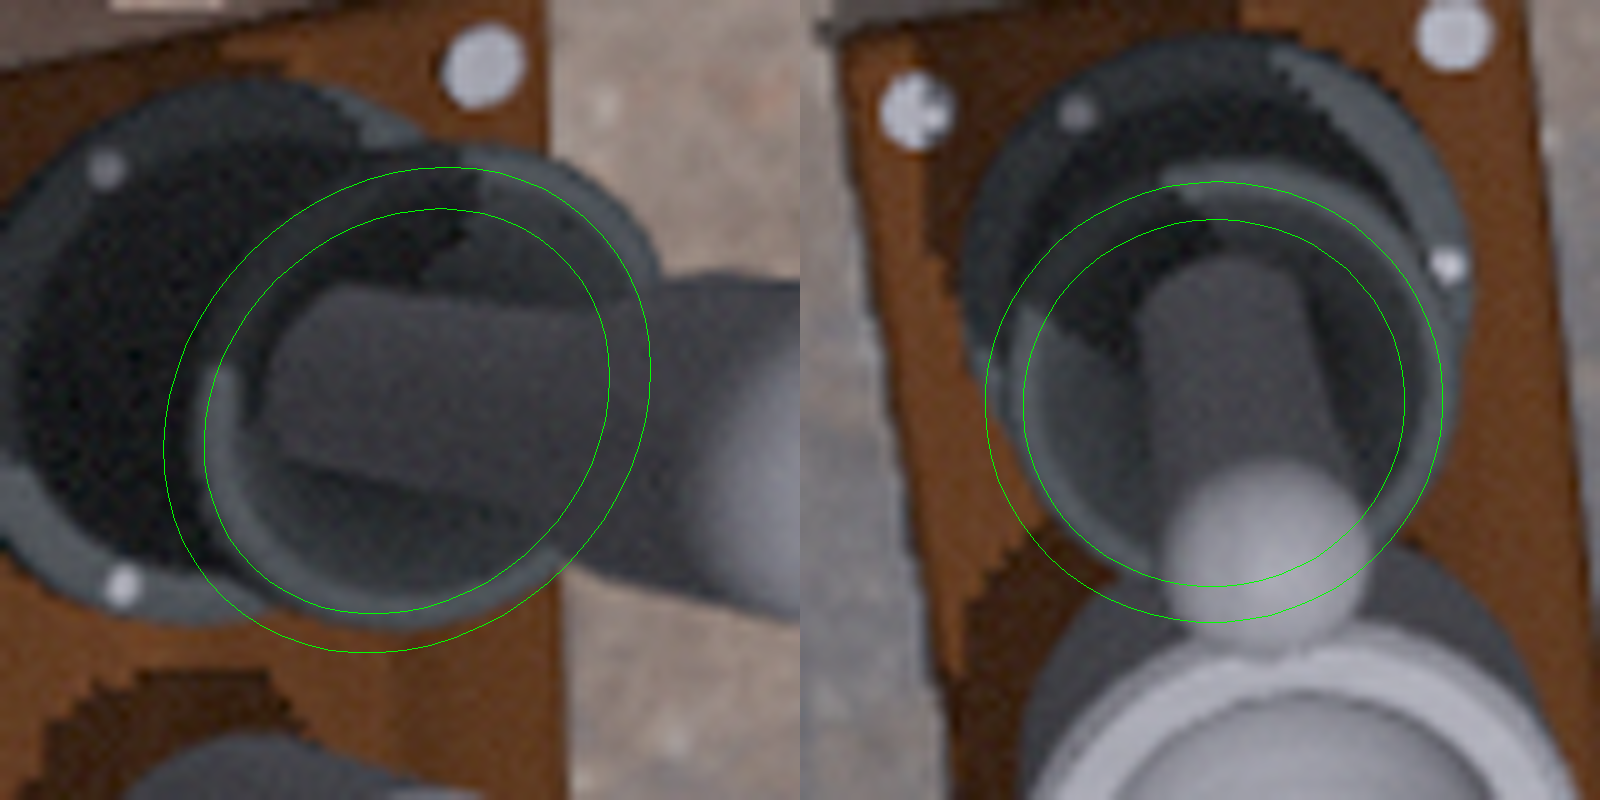

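Call:
send_rows(
  increments=[
    [1, 0.002, -0.007, 0.02, 0],
    [1, 0, 0, 0.04, 0],
    [1, 0, 0, 0.04, 0],
    [1, 0, 0, 0.035, 0],
    [1, 0, 0, 0.02, 0],
    [1, 0, 0, 0.008, 0],
    [1, 0, 0, 0, 0],
    [1, 0, 0, 0, 0],
  ],
)

```text
clock: 4.68
position: [0.5347, 0.2441, 0.0694]
ee_rot: [-0.001, 0.707, -0.707, 0.001]
contact_force: [-0.6, 0.0, -0.5]
width: 0.085
```

Call:
send_rows(
  increments=[
    [0.3, 0, 0, 0, 0],
    [0, 0, 0, 0, 0],
    [0, 0, 0, 0, 0],
    [0, 0, 0, 0, 0],
    [0, 0, 0, 0, 0],
    [0, 0, 0, 0, 0],
  ],
)

```text
clock: 5.42
position: [0.5343, 0.2442, 0.069]
ee_rot: [-0.0, 0.707, -0.707, 0.0]
contact_force: [0.0, -0.7, 6.2]
width: 0.0406
```

Call:
send_rows(
  increments=[
    [0, 0, 0, -0.01, 0],
    [0, 0, 0, -0.02, 0],
    [0, 0, 0, -0.03, 0],
    [0, 0, 0, -0.04, 0],
    [0, 0, 0, -0.02, 0],
    [0, 0, 0, 0, 0],
    [0, 0, 0, 0, 0],
  ],
)

```text
clock: 6.3
position: [0.5327, 0.2438, 0.1868]
ee_rot: [0.001, 0.707, -0.707, -0.001]
contact_force: [-0.0, 0.3, -3.3]
width: 0.0403
```

Run:
```python
from h import *
wshot("g1");print(manip.get_state()["contact_force"])
im=manip.get_image("scene")[:,:,::-1];cv2.imwrite("pics/s1.png",cv2.resize(im[130:330,180:420],(720,600)))
```

```text
[-0.90357067  0.99130483 -3.26938501]
```

View pics/g1.png

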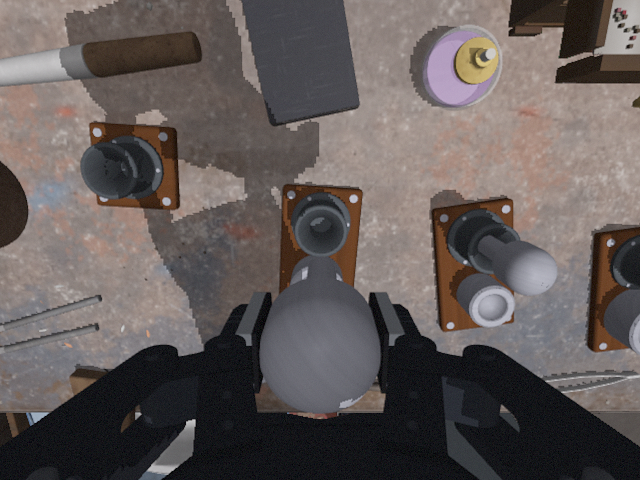

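View pics/s1.png

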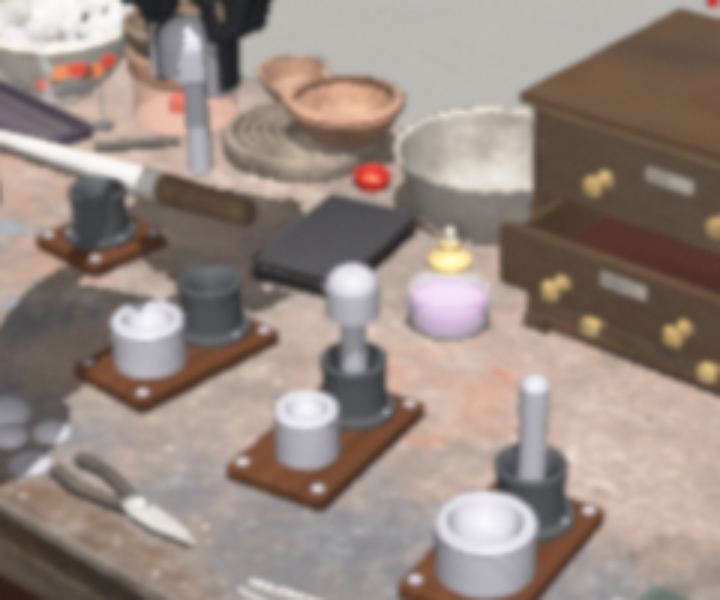

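Run:
```python
from h import *
c=dict(np.load("pics/g1.npz"))
print(cast(c,321,224,.05),cast(c,112,170,.05))
SA=(.534,.242);SP=(.580,.402)
cv2.imwrite("pics/ovg1.png",cv2.hconcat([ov("g1",SA,h=40,f=10),ov("g1",SP,h=40,f=10)]))
```

```text
[0.53977993 0.24221245 0.05      ] [0.58094381 0.39812528 0.05      ]
```

View pics/ovg1.png

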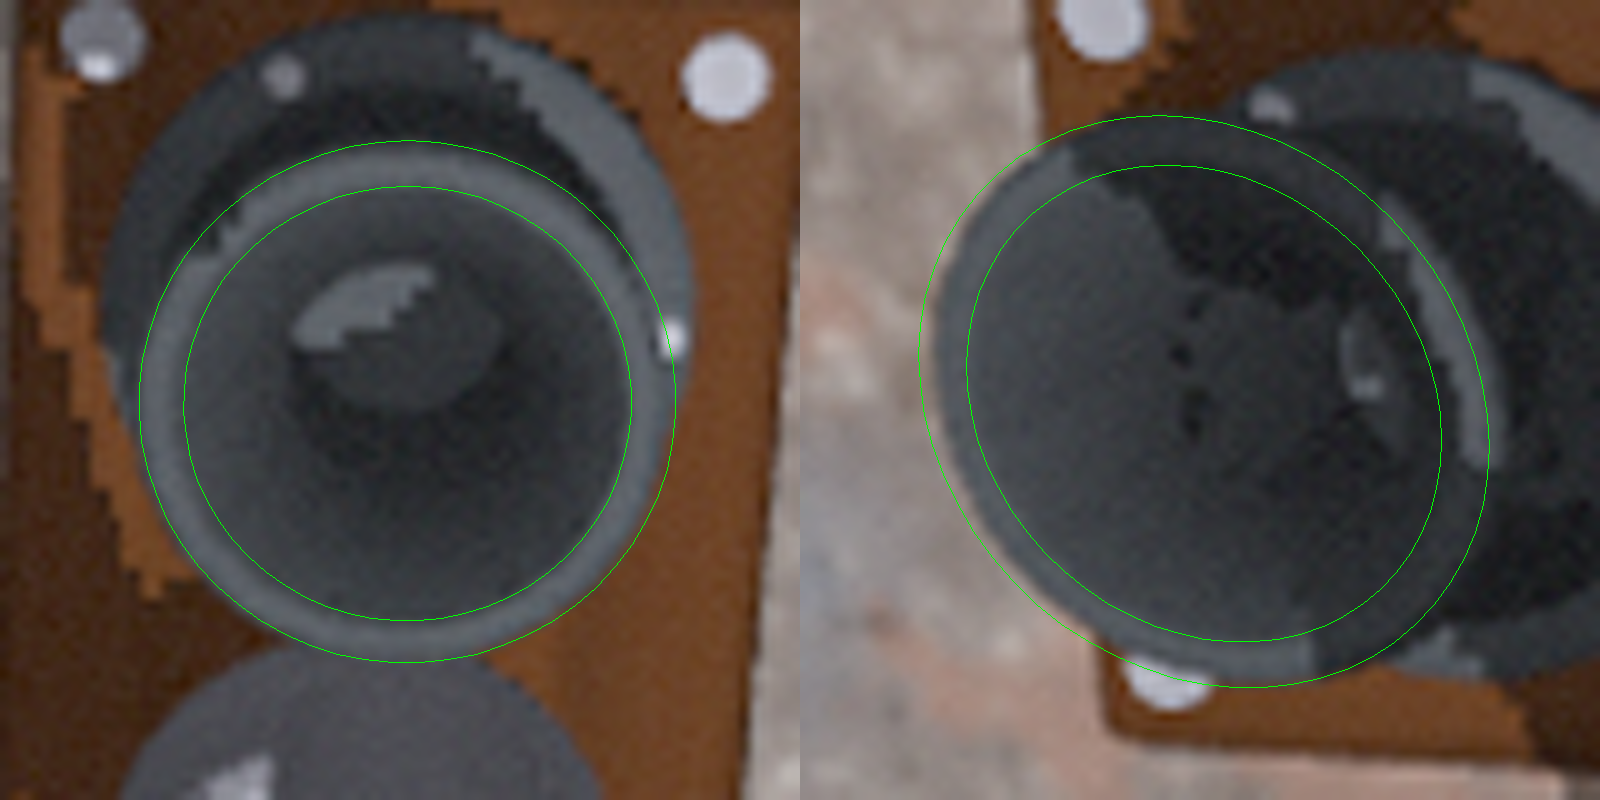

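Call:
send_rows(
  increments=[
    [0, -0.02, -0.006, 0, 0],
    [0, -0.04, -0.01, 0, 0],
    [0, -0.04, -0.012, 0, 0],
    [0, -0.037, -0.01, 0, 0],
    [0, -0.02, -0.008, 0, 0],
    [0, 0, 0, 0, 0],
    [0, 0, 0, 0, 0],
    [0, 0, 0, 0, 0],
  ],
)

```text
clock: 7.4
position: [0.5794, 0.4004, 0.1881]
ee_rot: [0.0, 0.707, -0.707, 0.0]
contact_force: [-0.2, -0.8, -3.3]
width: 0.0406
```

Call:
send_rows(
  increments=[
    [0, 0, 0, 0.02, 0],
    [0, 0, 0, 0.025, 0],
    [0, 0, 0, 0.02, 0],
    [0, 0, 0, 0.01, 0],
    [0, 0, 0, 0.01, 0],
    [0, 0, 0, 0, 0],
  ],
)

```text
clock: 8.15
position: [0.5795, 0.4009, 0.1029]
ee_rot: [0.0, 0.707, -0.707, -0.0]
contact_force: [-0.3, -0.0, -2.6]
width: 0.0405
```

Call:
send_rows(
  increments=[
    [0, 0, 0, 0.006, 0],
    [0, 0, 0, 0.006, 0],
    [0, 0, 0, 0.006, 0],
    [0, 0, 0, 0.006, 0],
    [0, 0, 0, 0.005, 0],
    [0, 0, 0, 0.002, 0],
    [0, 0, 0, 0, 0],
  ],
)

```text
clock: 9.02
position: [0.5796, 0.4015, 0.072]
ee_rot: [-0.0, 0.707, -0.707, -0.0]
contact_force: [1.2, 2.3, -5.1]
width: 0.0403
```

Call:
send_rows(
  increments=[
    [0, 0, 0, 0.002, 0],
    [0, 0, 0, 0, 0],
    [0.6, 0, 0, 0, 0],
    [0.75, 0, 0, 0, 0],
    [1, 0, 0, 0, 0],
    [1, 0, 0, 0, 0],
    [1, 0, 0, 0, 0],
  ],
)

```text
clock: 9.9
position: [0.5797, 0.4011, 0.0703]
ee_rot: [0.0, 0.707, -0.707, 0.0]
contact_force: [-0.7, -0.2, 0.4]
width: 0.0855
```

Call:
send_rows(
  increments=[
    [1, 0, 0, -0.02, 0],
    [1, 0, 0, -0.04, 0],
    [1, 0, 0, -0.05, 0],
    [1, 0, 0, -0.05, 0],
    [1, 0, 0, 0, 0],
  ],
)

```text
clock: 10.52
position: [0.5819, 0.4025, 0.2362]
ee_rot: [-0.005, 0.707, -0.707, 0.002]
contact_force: [0.1, 0.6, -0.4]
width: 0.0854
```

Run:
```python
from h import *
wshot("w2");print(manip.get_state()["position"])
```

```text
[0.58059731 0.40170054 0.23298724]
```

View pics/w2.png

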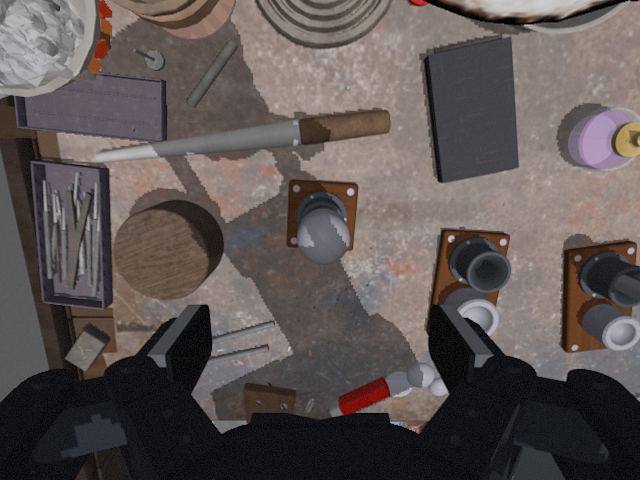

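Call:
send_rows(
  increments=[
    [1, 0.04, 0.008, 0, 0],
    [1, 0.05, 0.01, 0, 0],
    [1, 0.055, 0.011, 0, 0],
    [1, 0.055, 0.011, 0, 0],
    [1, 0.05, 0.011, 0, 0],
    [1, 0.047, 0.01, 0, 0],
    [1, 0, 0, 0, 0],
    [1, 0, 0, 0, 0],
  ],
)

```text
clock: 11.58
position: [0.5185, 0.1044, 0.2293]
ee_rot: [0.0, 0.707, -0.707, -0.001]
contact_force: [0.2, 0.6, -0.1]
width: 0.0854
```

Run:
```python
from h import *
c,im=wshot("wB");print(manip.get_state()["position"])
cv2.imwrite("pics/ovB.png",ov("wB",(.5195,.105),((.05,.021),(.05,.0175),(.1,.0165)),h=50,f=10))
```

```text
[0.51877175 0.10488397 0.22945409]
```

View pics/ovB.png

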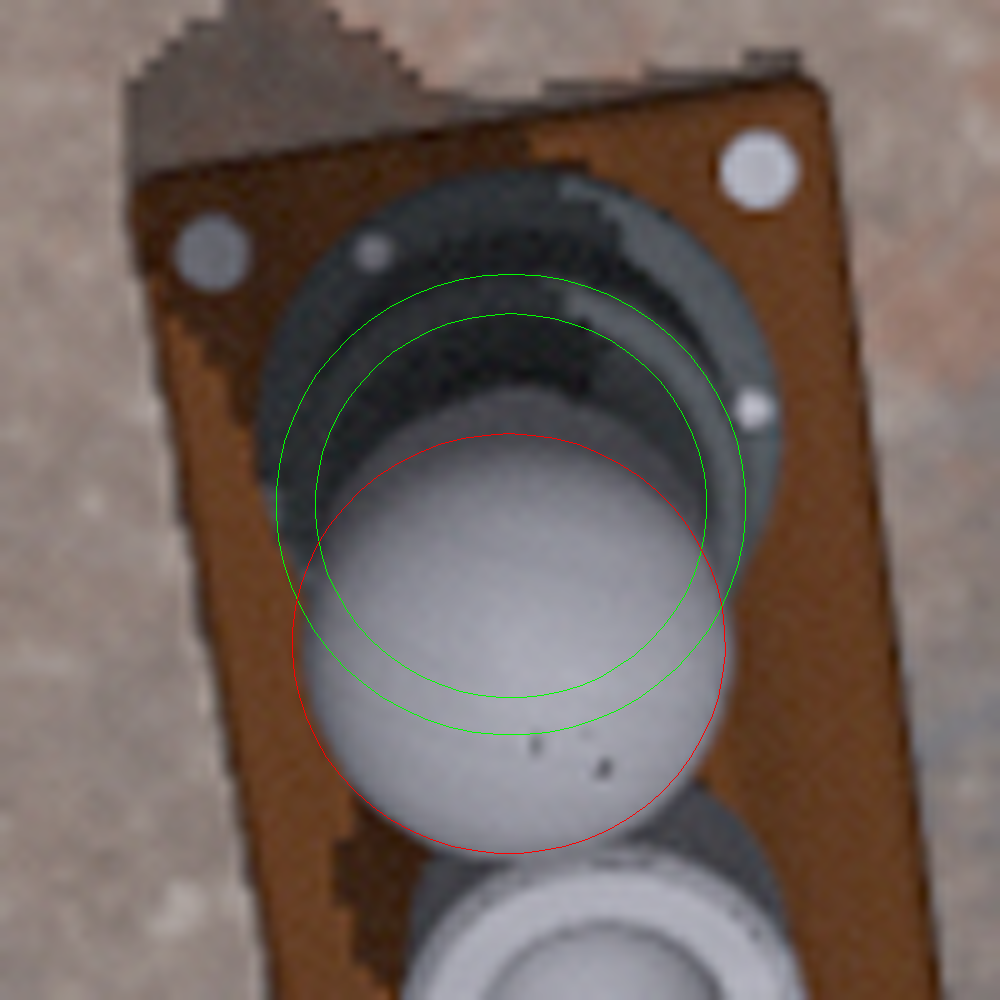

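Call:
send_rows(
  increments=[
    [1, 0, -0.001, 0.02, 0],
    [1, 0, 0, 0.04, 0],
    [1, 0, 0, 0.04, 0],
    [1, 0, 0, 0.035, 0],
    [1, 0, 0, 0.018, 0],
    [1, 0, 0, 0.007, 0],
    [1, 0, 0, 0, 0],
    [1, 0, 0, 0, 0],
  ],
)

```text
clock: 12.62
position: [0.5207, 0.1046, 0.0711]
ee_rot: [-0.001, 0.708, -0.707, 0.001]
contact_force: [0.5, -0.7, 0.4]
width: 0.0854
```

Call:
send_rows(
  increments=[
    [0.3, 0, 0, 0, 0],
    [0, 0, 0, 0, 0],
    [0, 0, 0, 0, 0],
    [0, 0, 0, 0, 0],
    [0, 0, 0, 0, 0],
    [0, 0, 0, 0, 0],
    [0, 0, 0, 0, 0],
  ],
)

```text
clock: 13.5
position: [0.5204, 0.1041, 0.0708]
ee_rot: [-0.0, 0.707, -0.707, 0.0]
contact_force: [-0.9, -0.8, 6.1]
width: 0.0312
```

Call:
send_rows(
  increments=[
    [0, 0, 0, -0.01, 0],
    [0, 0, 0, -0.02, 0],
    [0, 0, 0, -0.03, 0],
    [0, 0, 0, -0.04, 0],
    [0, 0, 0, -0.02, 0],
    [0, 0, 0, 0, 0],
    [0, 0, 0, 0, 0],
  ],
)

```text
clock: 14.38
position: [0.5188, 0.104, 0.1891]
ee_rot: [0.001, 0.707, -0.707, -0.001]
contact_force: [-1.1, 0.2, -2.0]
width: 0.0314
```

Call:
send_rows(
  increments=[
    [0, -0.02, -0.002, 0, 0],
    [0, -0.035, -0.004, 0, 0],
    [0, -0.035, -0.004, 0, 0],
    [0, -0.03, -0.003, 0, 0],
    [0, -0.018, -0.001, 0, 0],
    [0, 0, 0, 0, 0],
    [0, 0, 0, 0, 0],
    [0, 0, 0, 0, 0],
  ],
)

```text
clock: 15.38
position: [0.5337, 0.2411, 0.1903]
ee_rot: [-0.0, -0.707, 0.707, -0.0]
contact_force: [0.0, 0.3, -2.8]
width: 0.0312
```

Run:
```python
from h import *
c,im=wshot("g2");print(manip.get_state()["position"],manip.get_state()["contact_force"])
```

```text
[0.53381542 0.24115032 0.19034713] [-0.97043416  0.07177042 -2.06792841]
```

View pics/g2.png

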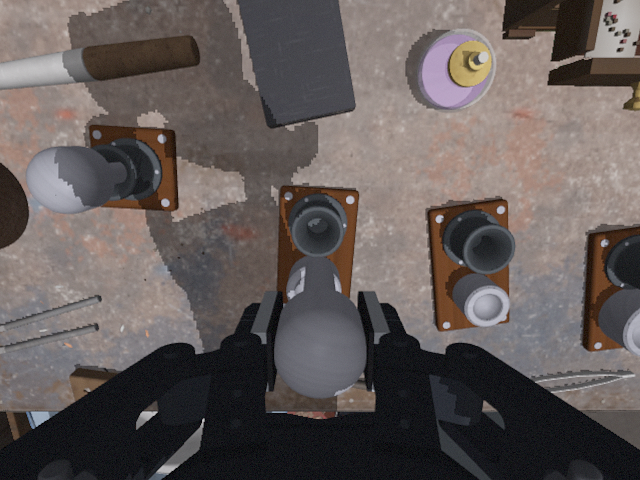

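Call:
send_rows(
  increments=[
    [0, -0.001, 0, 0.02, 0],
    [0, 0, 0, 0.025, 0],
    [0, 0, 0, 0.02, 0],
    [0, 0, 0, 0.01, 0],
    [0, 0, 0, 0.01, 0],
    [0, 0, 0, 0, 0],
  ],
)

```text
clock: 16.18
position: [0.5336, 0.2429, 0.1049]
ee_rot: [0.0, 0.707, -0.707, -0.0]
contact_force: [0.5, -0.5, -2.2]
width: 0.031
```

Call:
send_rows(
  increments=[
    [0, 0, 0, 0.006, 0],
    [0, 0, 0, 0.006, 0],
    [0, 0, 0, 0.006, 0],
    [0, 0, 0, 0.006, 0],
    [0, 0, 0, 0.005, 0],
    [0, 0, 0, 0.004, 0],
    [0, 0, 0, 0, 0],
  ],
)

```text
clock: 17.05
position: [0.5336, 0.2431, 0.0719]
ee_rot: [0.0, 0.707, -0.707, -0.0]
contact_force: [0.1, -0.1, -2.2]
width: 0.0315
```

Call:
send_rows(
  increments=[
    [0, 0, 0, 0.001, 0],
    [0, 0, 0, 0, 0],
    [0.5, 0, 0, 0, 0],
    [0.75, 0, 0, 0, 0],
    [1, 0, 0, 0, 0],
    [1, 0, 0, 0, 0],
    [1, 0, 0, 0, 0],
  ],
)

```text
clock: 17.92
position: [0.5339, 0.2431, 0.0713]
ee_rot: [-0.0, 0.707, -0.707, 0.0]
contact_force: [0.1, -0.2, -0.5]
width: 0.0855
```

Call:
send_rows(
  increments=[
    [1, 0, 0, -0.02, 0],
    [1, 0, 0, -0.04, 0],
    [1, 0, 0, -0.05, 0],
    [1, 0, 0, -0.05, 0],
    [1, 0, 0, 0, 0],
    [1, 0, 0, 0, 0],
  ],
)

```text
clock: 18.68
position: [0.5333, 0.243, 0.2309]
ee_rot: [0.0, 0.707, -0.707, -0.0]
contact_force: [0.4, 0.1, -0.6]
width: 0.0856
```

Run:
```python
from h import *
c,im=wshot("w3");print(manip.get_state()["position"])
cv2.imwrite("pics/ov3.png",ov("w3",(.534,.242),((.05,.021),(.05,.0175),(.1,.0165)),h=50,f=8))
```

```text
[0.53294891 0.24285781 0.23000865]
```

View pics/ov3.png

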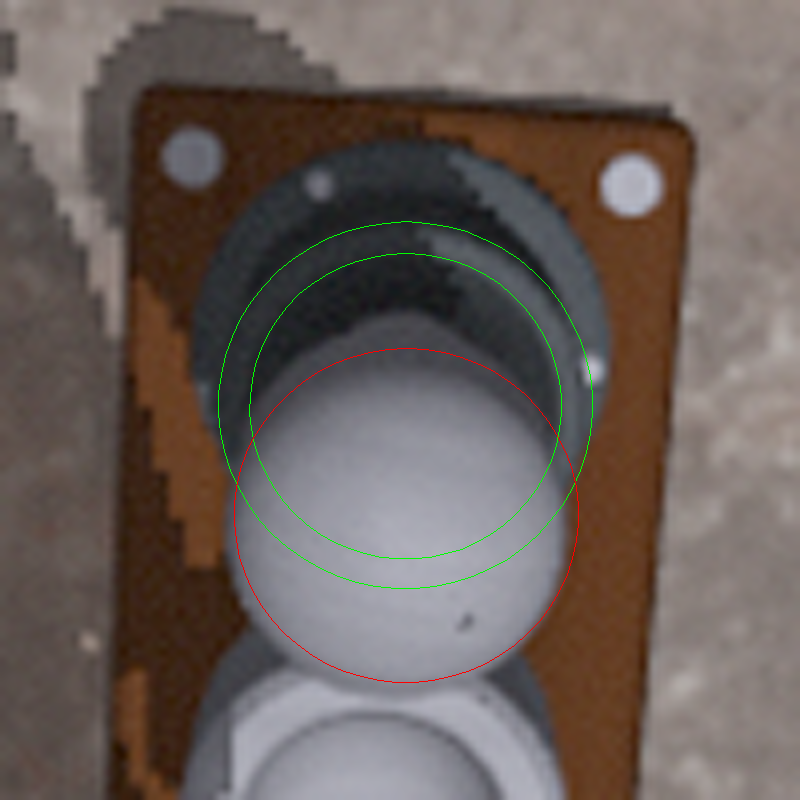

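Run:
```python
from h import *
c=dict(np.load("pics/wC.npz"));t=manip.calibration("top")
print("drawer knob",cast(c,235,85,.05),cast(c,356,85,.05),cast(c,156,50,.08))
print(tri([(t,432,197),(c,434,60)]))
print("red",tri([(t,481,193),(c,567,42)]))
```

```text
drawer knob [0.63037622 0.03802437 0.05      ] [ 0.63037292 -0.0606078   0.05      ] [0.64969532 0.08717948 0.08      ]
(array([ 0.63265344, -0.09763588,  0.13690124]), [0.5, 0.5])
red (array([ 0.64671034, -0.18995771,  0.11138783]), [0.9, 0.9])
```

Call:
send_rows(
  increments=[
    [1, 0.04, -0.002, 0, 0],
    [1, 0.055, -0.002, 0, 0],
    [1, 0.055, -0.002, 0, 0],
    [1, 0.055, -0.002, 0, 0],
    [1, 0.055, -0.002, 0, 0],
    [1, 0.055, -0.002, 0, 0],
    [1, 0.055, -0.002, 0, 0],
    [1, 0.05, -0.002, 0, 0],
  ],
)

```text
clock: 19.73
position: [0.5491, -0.1784, 0.2292]
ee_rot: [0.001, 0.707, -0.707, -0.002]
contact_force: [0.2, -0.3, 0.4]
width: 0.0858
```

Call:
send_rows(
  increments=[
    [1, 0.035, -0.005, 0, 0],
    [1, 0.015, -0.002, 0, 0],
    [1, 0, 0, 0, 0],
    [1, 0, 0, 0, 0],
  ],
)

```text
clock: 20.23
position: [0.5569, -0.2252, 0.2309]
ee_rot: [-0.0, 0.708, -0.706, -0.001]
contact_force: [-0.2, -0.3, -0.6]
width: 0.0855
```

Run:
```python
from h import *
c,im=wshot("w4");print(manip.get_state()["position"])
cv2.imwrite("pics/ov4.png",ov("w4",(.556,-.227),((.05,.021),(.05,.0175),(.1,.0125)),h=50,f=8))
```

```text
[ 0.55699749 -0.22513203  0.23115903]
```

View pics/ov4.png

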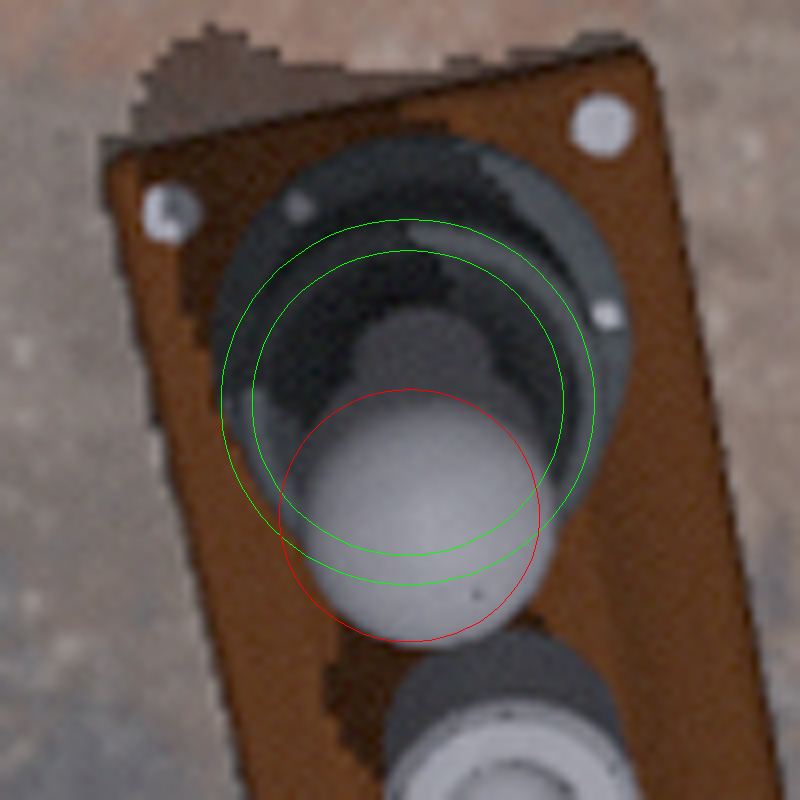

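Call:
send_rows(
  increments=[
    [1, 0.003, 0.001, 0.02, 0],
    [1, 0, 0, 0.04, 0],
    [1, 0, 0, 0.04, 0],
    [1, 0, 0, 0.035, 0],
    [1, 0, 0, 0.018, 0],
    [1, 0, 0, 0.007, 0],
    [1, 0, 0, 0, 0],
    [1, 0, 0, 0, 0],
  ],
)

```text
clock: 21.28
position: [0.557, -0.2299, 0.0725]
ee_rot: [-0.0, 0.708, -0.707, 0.001]
contact_force: [1.2, 0.6, 0.3]
width: 0.0853
```

Call:
send_rows(
  increments=[
    [0.3, 0, 0, 0, 0],
    [0, 0, 0, 0, 0],
    [0, 0, 0, 0, 0],
    [0, 0, 0, 0, 0],
    [0, 0, 0, 0, 0],
    [0, 0, 0, 0, 0],
    [0, 0, 0, 0, 0],
  ],
)

```text
clock: 22.15
position: [0.5564, -0.2298, 0.0716]
ee_rot: [-0.0, 0.707, -0.707, 0.0]
contact_force: [-0.4, 0.8, 4.5]
width: 0.0231
```

Call:
send_rows(
  increments=[
    [0, 0, 0, -0.01, 0],
    [0, 0, 0, -0.02, 0],
    [0, 0, 0, -0.03, 0],
    [0, 0, 0, -0.04, 0],
    [0, 0, 0, -0.04, 0],
    [0, 0, 0, -0.02, 0],
    [0, 0, 0, 0, 0],
    [0, 0, 0, 0, 0],
  ],
)

```text
clock: 23.15
position: [0.5554, -0.2295, 0.23]
ee_rot: [0.0, 0.707, -0.707, -0.001]
contact_force: [-0.8, 1.1, -2.4]
width: 0.0234
```

Call:
send_rows(
  increments=[
    [0, -0.03, 0.004, 0, 0],
    [0, -0.05, 0.005, 0, 0],
    [0, -0.05, 0.005, 0, 0],
    [0, -0.05, 0.005, 0, 0],
    [0, -0.05, 0.005, 0, 0],
    [0, -0.05, 0.005, 0, 0],
    [0, -0.035, 0.005, 0, 0],
    [0, -0.02, 0.002, 0, 0],
  ],
)

```text
clock: 24.15
position: [0.5183, 0.1069, 0.2295]
ee_rot: [0.001, 0.708, -0.706, -0.001]
contact_force: [-0.0, 0.7, -1.6]
width: 0.0236
```

Call:
send_rows(
  increments=[
    [0, 0, 0, 0.01, 0],
    [0, 0, 0, 0.03, 0],
    [0, 0, 0, 0, 0],
    [0, 0, 0, 0, 0],
  ],
)

```text
clock: 24.65
position: [0.5202, 0.1043, 0.1912]
ee_rot: [-0.0, -0.707, 0.707, 0.0]
contact_force: [0.3, -0.6, -1.8]
width: 0.0233
```

Run:
```python
from h import *
c,im=wshot("g3");print(manip.get_state()["position"],manip.get_state()["contact_force"])
```

```text
[0.52057561 0.10452242 0.19179333] [ 0.02327606 -0.15972203 -1.78953381]
```

View pics/g3.png

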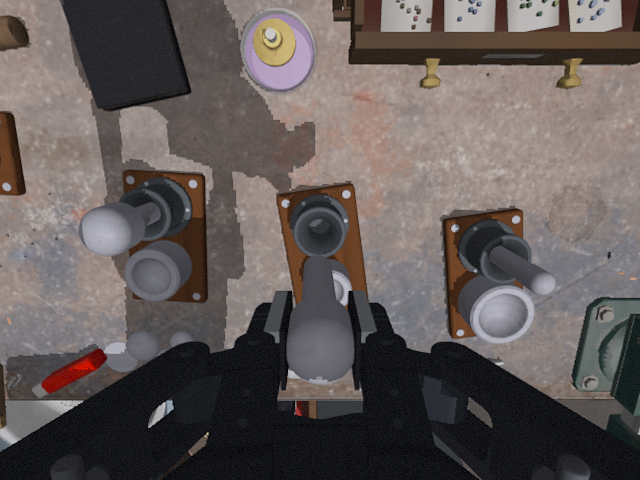

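Call:
send_rows(
  increments=[
    [0, 0, 0.001, 0.02, 0],
    [0, 0, 0, 0.025, 0],
    [0, 0, 0, 0.02, 0],
    [0, 0, 0, 0.01, 0],
    [0, 0, 0, 0.01, 0],
    [0, 0, 0, 0, 0],
  ],
)

```text
clock: 25.45
position: [0.5189, 0.105, 0.1061]
ee_rot: [0.0, 0.707, -0.707, -0.0]
contact_force: [-0.6, 1.0, -1.9]
width: 0.0232
```

Call:
send_rows(
  increments=[
    [0, 0, 0, 0.006, 0],
    [0, 0, 0, 0.006, 0],
    [0, 0, 0, 0.006, 0],
    [0, 0, 0, 0.006, 0],
    [0, 0, 0, 0.006, 0],
    [0, 0, 0, 0.003, 0],
    [0, 0, 0, 0, 0],
  ],
)

```text
clock: 26.32
position: [0.5188, 0.1051, 0.0729]
ee_rot: [0.0, 0.707, -0.707, -0.0]
contact_force: [-1.1, -1.0, -1.9]
width: 0.0233
```

Call:
send_rows(
  increments=[
    [0, 0, 0, 0.001, 0],
    [0, 0, 0, 0, 0],
    [0.4, 0, 0, 0, 0],
    [0.6, 0, 0, 0, 0],
    [1, 0, 0, 0, 0],
    [1, 0, 0, 0, 0],
    [1, 0, 0, 0, 0],
  ],
)

```text
clock: 27.2
position: [0.5189, 0.1052, 0.0723]
ee_rot: [-0.0, 0.707, -0.707, 0.0]
contact_force: [0.1, 0.6, 0.3]
width: 0.0857
```

Call:
send_rows(
  increments=[
    [1, 0, 0, -0.02, 0],
    [1, 0, 0, -0.04, 0],
    [1, 0, 0, -0.05, 0],
    [1, 0, 0, -0.05, 0],
    [1, 0, 0, 0, 0],
    [1, 0, 0, 0, 0],
  ],
)

```text
clock: 27.95
position: [0.5183, 0.1051, 0.2317]
ee_rot: [0.0, 0.707, -0.707, -0.0]
contact_force: [0.2, -0.4, -0.4]
width: 0.0854
```

Run:
```python
from h import *
c,im=wshot("w5");print(manip.get_state()["position"])
cv2.imwrite("pics/ov5.png",cv2.hconcat([cv2.resize(ov("w5",p,((.05,.021),(.05,.0175),(.1,r)),h=50,f=8),(400,400)) for p,r in (((.5195,.105),.0125),((.497,-.0465),.0085))]))
```

```text
[0.51786724 0.10504457 0.23093122]
```

View pics/ov5.png

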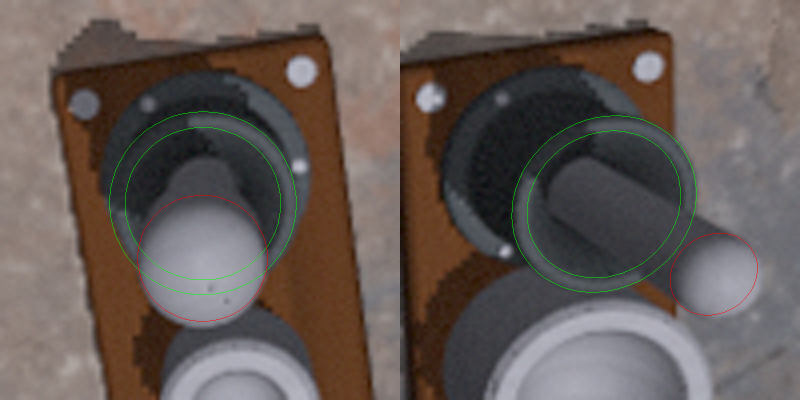

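Call:
send_rows(
  increments=[
    [1, 0.03, 0.004, 0, 0],
    [1, 0.045, 0.006, 0, 0],
    [1, 0.045, 0.006, 0, 0],
    [1, 0.0315, 0.005, 0, 0],
    [1, 0, 0, 0, 0],
    [1, 0, 0, 0, 0],
    [1, 0, 0, 0, 0],
  ],
)

```text
clock: 28.88
position: [0.4979, -0.0454, 0.2317]
ee_rot: [0.0, 0.708, -0.706, -0.001]
contact_force: [0.1, -0.3, 0.4]
width: 0.0855
```

Run:
```python
from h import *
c,im=wshot("w6");print(manip.get_state()["position"])
cv2.imwrite("pics/ov6.png",ov("w6",(.497,-.0465),((.05,.021),(.05,.0175),(.1,.0085)),h=50,f=8))
```

```text
[ 0.49799798 -0.04534812  0.23192342]
```

View pics/ov6.png

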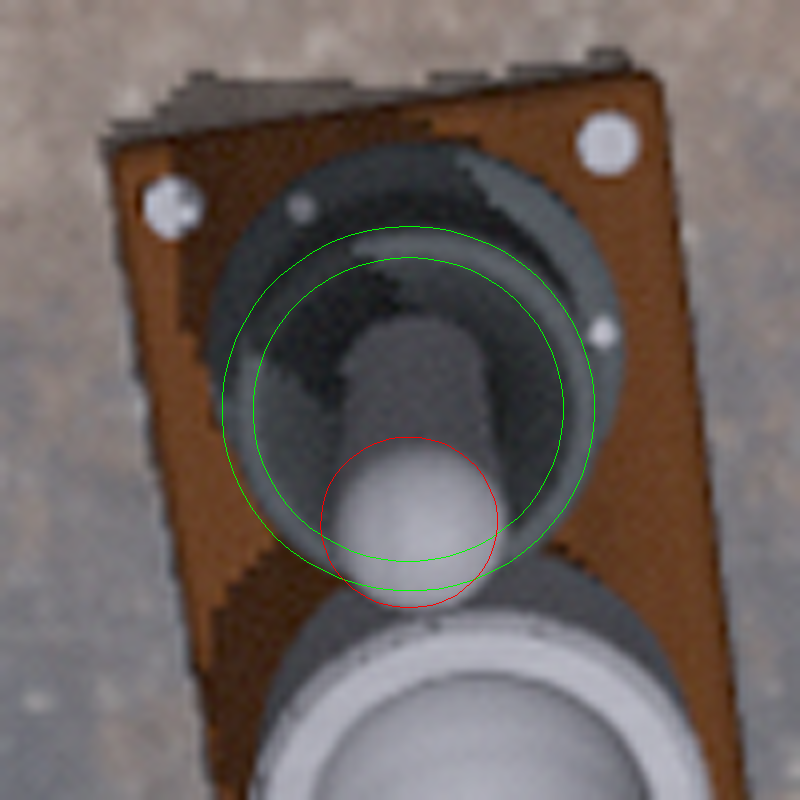

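Call:
send_rows(
  increments=[
    [1, 0.002, 0.001, 0.02, 0],
    [1, 0, 0, 0.04, 0],
    [1, 0, 0, 0.04, 0],
    [1, 0, 0, 0.035, 0],
    [1, 0, 0, 0.018, 0],
    [1, 0, 0, 0.007, 0],
    [1, 0, 0, 0, 0],
    [1, 0, 0, 0, 0],
  ],
)

```text
clock: 29.92
position: [0.4979, -0.0484, 0.0732]
ee_rot: [-0.001, 0.708, -0.707, 0.001]
contact_force: [-1.1, 1.6, -0.0]
width: 0.0857
```

Call:
send_rows(
  increments=[
    [0.3, 0, 0, 0, 0],
    [0, 0, 0, 0, 0],
    [0, 0, 0, 0, 0],
    [0, 0, 0, 0, 0],
    [0, 0, 0, 0, 0],
    [0, 0, 0, 0, 0],
    [0, 0, 0, 0, 0],
  ],
)

```text
clock: 30.8
position: [0.4972, -0.0484, 0.0725]
ee_rot: [-0.0, 0.707, -0.707, 0.0]
contact_force: [-0.7, 1.0, 3.6]
width: 0.0151
```

Call:
send_rows(
  increments=[
    [0, 0, 0, -0.01, 0],
    [0, 0, 0, -0.02, 0],
    [0, 0, 0, -0.03, 0],
    [0, 0, 0, -0.04, 0],
    [0, 0, 0, -0.02, 0],
    [0, 0, 0, 0, 0],
    [0, 0, 0, 0, 0],
  ],
)

```text
clock: 31.68
position: [0.4961, -0.0482, 0.1913]
ee_rot: [0.001, 0.707, -0.707, -0.001]
contact_force: [-0.6, 0.6, -2.8]
width: 0.0148
```

Call:
send_rows(
  increments=[
    [0, 0.02, -0.008, 0, 0],
    [0, 0.04, -0.014, 0, 0],
    [0, 0.045, -0.015, 0, 0],
    [0, 0.045, -0.014, 0, 0],
    [0, 0.0295, -0.009, 0, 0],
    [0, 0, 0, 0, 0],
    [0, 0, 0, 0, 0],
    [0, 0, 0, 0, 0],
  ],
)

```text
clock: 32.67
position: [0.5567, -0.2271, 0.1919]
ee_rot: [0.0, 0.708, -0.707, -0.001]
contact_force: [0.3, -0.1, -1.6]
width: 0.0149
```

Run:
```python
from h import *
c,im=wshot("g4");print(manip.get_state()["position"],manip.get_state()["contact_force"])
```

```text
[ 0.55685337 -0.22699308  0.19220599] [ 0.92824103  0.51290752 -1.11826494]
```

View pics/g4.png

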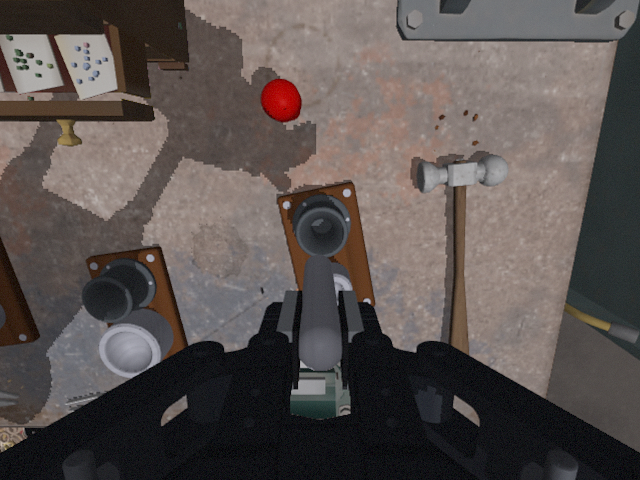

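Call:
send_rows(
  increments=[
    [0, 0.0005, 0.0005, 0.02, 0],
    [0, 0, 0, 0.025, 0],
    [0, 0, 0, 0.02, 0],
    [0, 0, 0, 0.01, 0],
    [0, 0, 0, 0.01, 0],
    [0, 0, 0, 0, 0],
  ],
)

```text
clock: 33.48
position: [0.5565, -0.228, 0.107]
ee_rot: [0.0, 0.708, -0.707, -0.0]
contact_force: [-0.4, -0.4, -0.8]
width: 0.015
```

Call:
send_rows(
  increments=[
    [0, 0, 0, 0.006, 0],
    [0, 0, 0, 0.006, 0],
    [0, 0, 0, 0.006, 0],
    [0, 0, 0, 0.006, 0],
    [0, 0, 0, 0.006, 0],
    [0, 0, 0, 0.003, 0],
    [0, 0, 0, 0, 0],
  ],
)

```text
clock: 34.35
position: [0.5565, -0.2283, 0.074]
ee_rot: [0.0, 0.707, -0.707, -0.0]
contact_force: [0.1, 0.8, -0.6]
width: 0.0148
```

Call:
send_rows(
  increments=[
    [0, 0, 0, 0.001, 0],
    [0, 0, 0, 0, 0],
    [0.3, 0, 0, 0, 0],
    [0.5, 0, 0, 0, 0],
    [1, 0, 0, 0, 0],
    [1, 0, 0, 0, 0],
    [1, 0, 0, 0, 0],
  ],
)

```text
clock: 35.22
position: [0.5567, -0.2283, 0.0733]
ee_rot: [0.0, 0.707, -0.707, 0.0]
contact_force: [0.1, 0.2, 0.4]
width: 0.0853
```

Call:
send_rows(
  increments=[
    [1, 0, 0, -0.02, 0],
    [1, 0, 0, -0.04, 0],
    [1, 0, 0, -0.05, 0],
    [1, 0, 0, -0.05, 0],
    [1, 0, 0, 0, 0],
    [1, 0, 0, 0, 0],
  ],
)

```text
clock: 35.98
position: [0.5563, -0.2281, 0.2329]
ee_rot: [0.0, 0.707, -0.707, -0.0]
contact_force: [-0.6, -0.9, -0.7]
width: 0.0857
```

Run:
```python
from h import *
c,im=wshot("w7");print(manip.get_state()["position"])
cv2.imwrite("pics/ov7.png",ov("w7",(.556,-.2275),((.05,.021),(.05,.0175),(.1,.0085)),h=50,f=8))
```

```text
[ 0.55588004 -0.22790338  0.232024  ]
```

View pics/ov7.png

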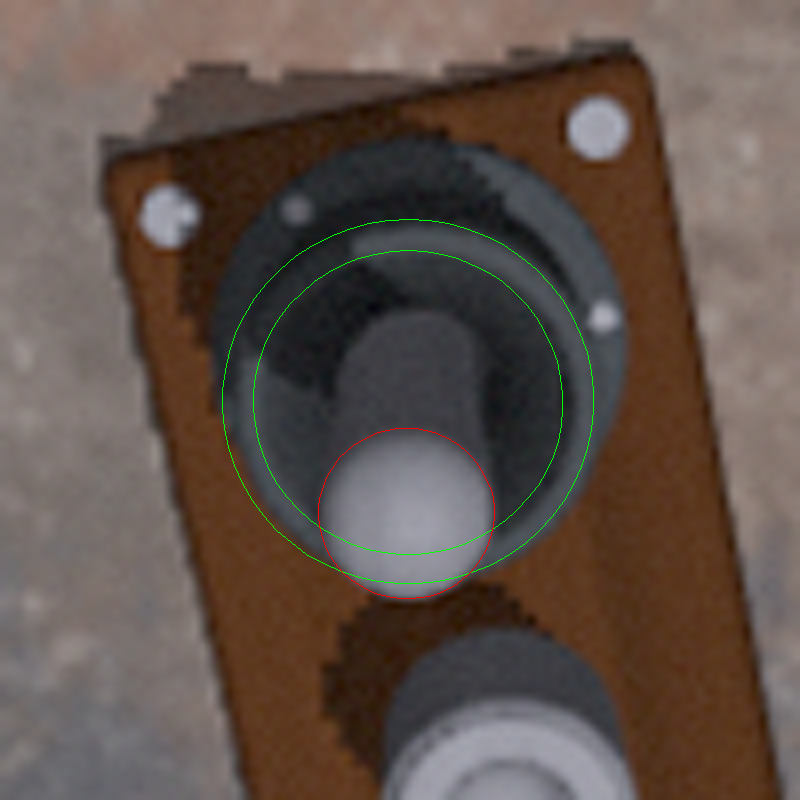

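Call:
send_rows(
  increments=[
    [1, -0.04, -0.002, 0, 0],
    [1, -0.055, -0.002, 0, 0],
    [1, -0.055, -0.002, 0, 0],
    [1, -0.055, -0.002, 0, 0],
    [1, -0.055, -0.002, 0, 0],
    [1, -0.055, -0.002, 0, 0],
    [1, -0.055, -0.002, 0, 0],
    [1, -0.055, -0.002, 0, 0],
  ],
)

```text
clock: 37.02
position: [0.5713, 0.1982, 0.2311]
ee_rot: [0.002, 0.707, -0.707, -0.001]
contact_force: [0.9, 0.1, 0.1]
width: 0.0855
```

Call:
send_rows(
  increments=[
    [1, -0.055, -0.002, 0, 0],
    [1, -0.055, -0.002, 0, 0],
    [1, -0.05, -0.002, 0, 0],
    [1, -0.035, -0.001, 0, 0],
    [1, -0.009, -0.001, 0, 0],
    [1, 0, 0, 0, 0],
    [1, 0, 0, 0, 0],
  ],
)

```text
clock: 37.9
position: [0.5802, 0.3991, 0.2328]
ee_rot: [-0.001, -0.707, 0.707, -0.0]
contact_force: [0.2, -0.9, -0.2]
width: 0.0851
```

Run:
```python
from h import *
c,im=wshot("w8");print(manip.get_state()["position"])
cv2.imwrite("pics/ov8.png",ov("w8",(.580,.4012),((.05,.021),(.05,.0175),(.1,.021)),h=50,f=8))
```

```text
[0.58029667 0.3991122  0.23315056]
```

View pics/ov8.png

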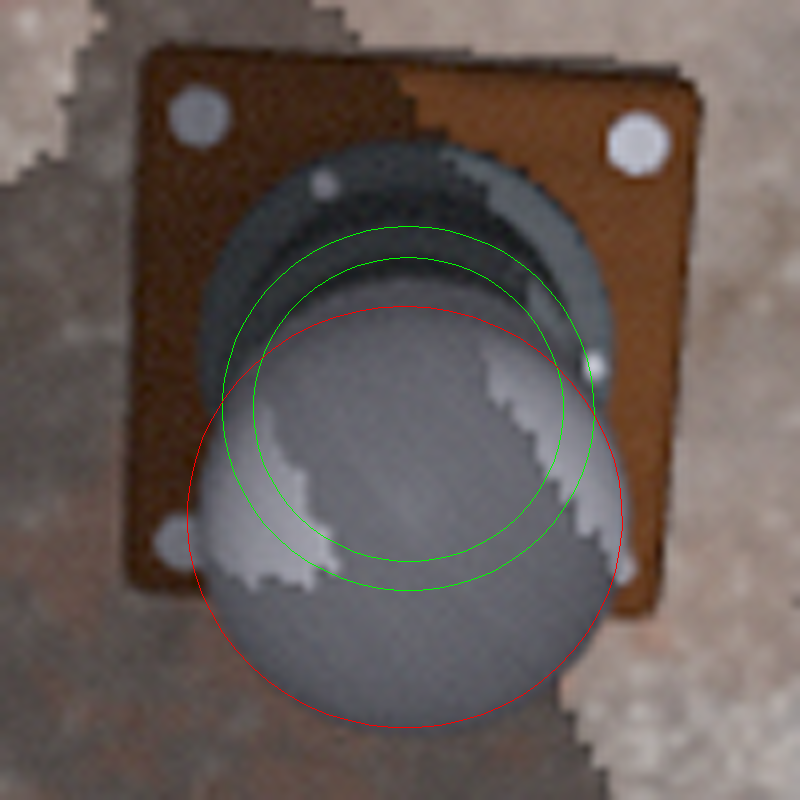

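Punch_42 stands straight in the plain stand; head about at (0.580, 0.400). I grip it there.

Call:
send_rows(
  increments=[
    [1, -0.001, 0, 0.02, 0],
    [1, 0, 0, 0.04, 0],
    [1, 0, 0, 0.04, 0],
    [1, 0, 0, 0.035, 0],
    [1, 0, 0, 0.019, 0],
    [1, 0, 0, 0.008, 0],
    [1, 0, 0, 0, 0],
    [1, 0, 0, 0, 0],
  ],
)

```text
clock: 38.95
position: [0.581, 0.4018, 0.0727]
ee_rot: [-0.001, 0.707, -0.707, 0.0]
contact_force: [-0.3, 0.5, 1.0]
width: 0.0857
```

Call:
send_rows(
  increments=[
    [0.3, 0, 0, 0, 0],
    [0, 0, 0, 0, 0],
    [0, 0, 0, 0, 0],
    [0, 0, 0, 0, 0],
    [0, 0, 0, 0, 0],
    [0, 0, 0, 0, 0],
    [0, 0, 0, 0, 0],
  ],
)

```text
clock: 39.83
position: [0.5806, 0.4017, 0.0721]
ee_rot: [-0.0, 0.707, -0.707, 0.0]
contact_force: [-0.4, -1.0, 5.6]
width: 0.0402
```

Call:
send_rows(
  increments=[
    [0, 0, 0, -0.01, 0],
    [0, 0, 0, -0.02, 0],
    [0, 0, 0, -0.03, 0],
    [0, 0, 0, -0.04, 0],
    [0, 0, 0, -0.04, 0],
    [0, 0, 0, -0.02, 0],
    [0, 0, 0, 0, 0],
    [0, 0, 0, 0, 0],
  ],
)

```text
clock: 40.83
position: [0.5792, 0.4012, 0.2292]
ee_rot: [0.002, 0.707, -0.707, -0.001]
contact_force: [-0.0, 0.5, -3.4]
width: 0.0403
```

Call:
send_rows(
  increments=[
    [0, 0.03, 0.006, 0, 0],
    [0, 0.05, 0.009, 0, 0],
    [0, 0.05, 0.009, 0, 0],
    [0, 0.05, 0.009, 0, 0],
    [0, 0.05, 0.009, 0, 0],
    [0, 0.05, 0.009, 0, 0],
    [0, 0.05, 0.009, 0, 0],
    [0, 0.05, 0.009, 0, 0],
  ],
)

```text
clock: 41.82
position: [0.5099, 0.0203, 0.2296]
ee_rot: [0.001, 0.707, -0.707, -0.001]
contact_force: [0.5, -1.0, -3.8]
width: 0.0405
```

Call:
send_rows(
  increments=[
    [0, 0.045, 0.009, 0, 0],
    [0, 0.024, 0.005, 0, 0],
    [0, 0, 0, 0.01, 0],
    [0, 0, 0, 0.03, 0],
    [0, 0, 0, 0, 0],
    [0, 0, 0, 0, 0],
  ],
)

```text
clock: 42.58
position: [0.4977, -0.0467, 0.1912]
ee_rot: [0.0, 0.708, -0.707, -0.0]
contact_force: [0.0, -0.2, -3.7]
width: 0.0404
```

Run:
```python
from h import *
c,im=wshot("g5");print(manip.get_state()["position"],manip.get_state()["contact_force"])
cv2.imwrite("pics/ovg5.png",ov("g5",(.4965,-.0475),h=50,f=8))
```

```text
[ 0.49817077 -0.04687741  0.19180975] [ 0.03757977 -1.04884136 -2.36734554]
```

View pics/g5.png

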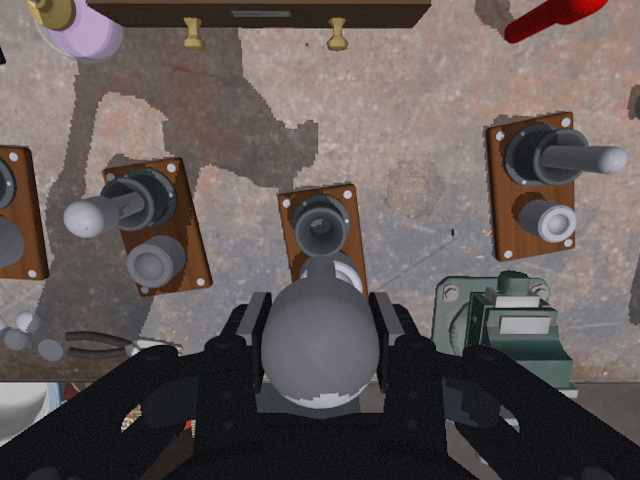

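View pics/ovg5.png

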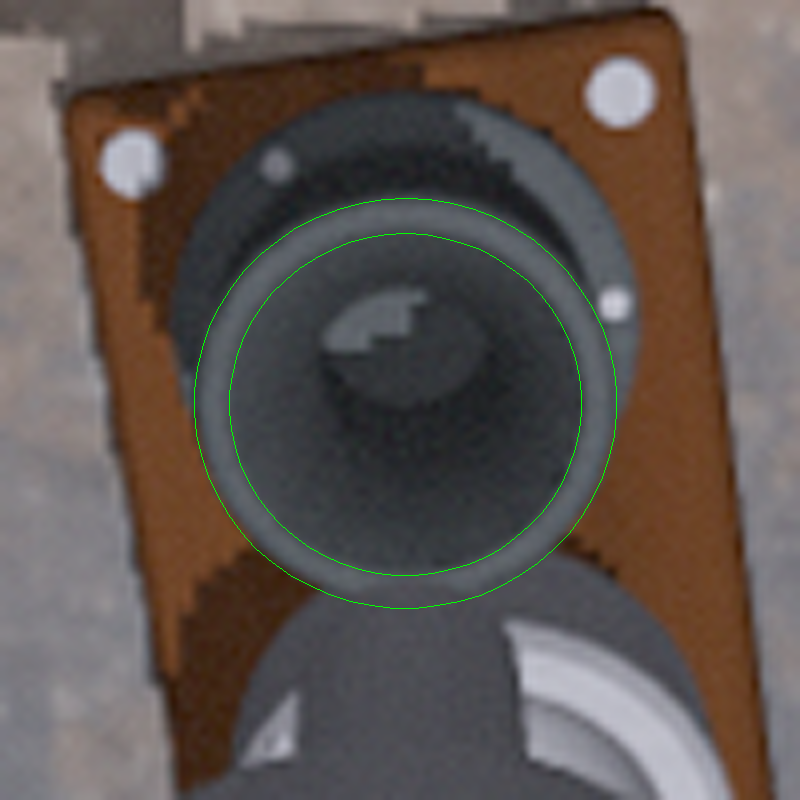

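Call:
send_rows(
  increments=[
    [0, 0, 0.001, 0.02, 0],
    [0, 0, 0, 0.025, 0],
    [0, 0, 0, 0.02, 0],
    [0, 0, 0, 0.01, 0],
    [0, 0, 0, 0.01, 0],
    [0, 0, 0, 0, 0],
  ],
)

```text
clock: 43.38
position: [0.4965, -0.0473, 0.1062]
ee_rot: [0.0, 0.707, -0.707, -0.0]
contact_force: [0.8, 0.5, -3.3]
width: 0.0402
```

Call:
send_rows(
  increments=[
    [0, 0, 0, 0.006, 0],
    [0, 0, 0, 0.006, 0],
    [0, 0, 0, 0.006, 0],
    [0, 0, 0, 0.006, 0],
    [0, 0, 0, 0.005, 0],
    [0, 0, 0, 0.003, 0],
    [0, 0, 0, 0, 0],
  ],
)

```text
clock: 44.25
position: [0.4964, -0.0474, 0.074]
ee_rot: [0.0, 0.707, -0.707, -0.0]
contact_force: [-0.4, -0.0, -2.4]
width: 0.0407
```

Call:
send_rows(
  increments=[
    [0, 0, 0, 0.001, 0],
    [0, 0, 0, 0, 0],
    [0.6, 0, 0, 0, 0],
    [0.75, 0, 0, 0, 0],
    [1, 0, 0, 0, 0],
    [1, 0, 0, 0, 0],
    [1, 0, 0, 0, 0],
  ],
)

```text
clock: 45.12
position: [0.4966, -0.0474, 0.0733]
ee_rot: [-0.0, 0.707, -0.707, 0.0]
contact_force: [1.0, 0.0, -1.1]
width: 0.0854
```

Call:
send_rows(
  increments=[
    [1, 0, 0, -0.02, 0],
    [1, 0, 0, -0.04, 0],
    [1, 0, 0, -0.05, 0],
    [1, 0, 0, -0.05, 0],
    [1, 0, 0, -0.03, 0],
    [1, 0, 0, 0, 0],
    [1, 0, 0, 0, 0],
  ],
)

```text
clock: 46.0
position: [0.4958, -0.0472, 0.2622]
ee_rot: [0.001, 0.707, -0.707, -0.001]
contact_force: [-0.9, 0.0, 0.7]
width: 0.0852
```

Run:
```python
from h import *
c,im=wshot("w9");print(manip.get_state()["position"])
cv2.imwrite("pics/ov9.png",ov("w9",(.4965,-.0475),((.05,.021),(.05,.0175),(.1,.021)),h=50,f=8))
```

```text
[ 0.49559787 -0.04717016  0.26175831]
```

View pics/ov9.png

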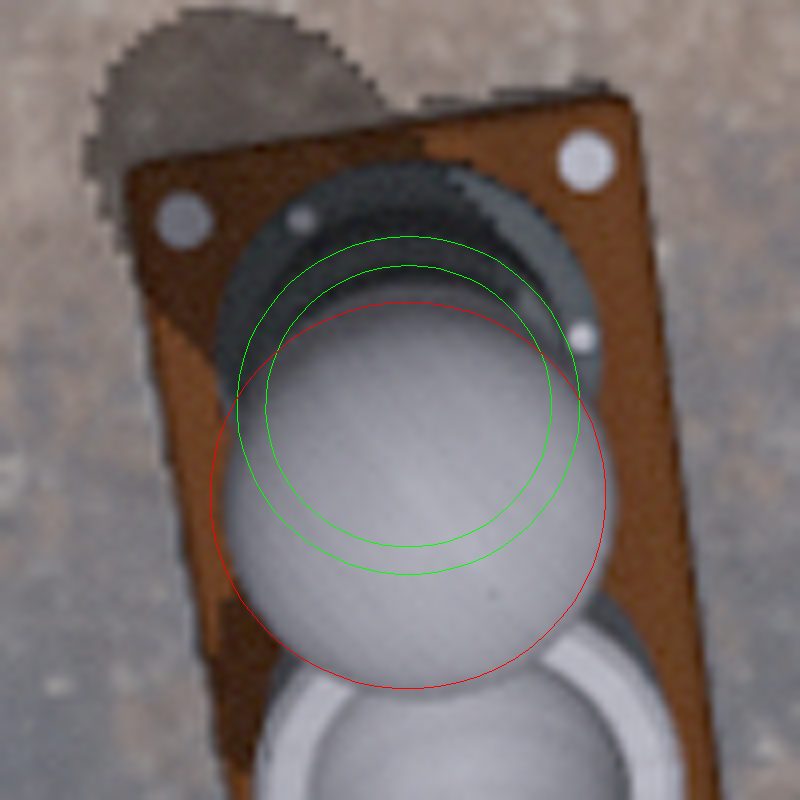

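Call:
send_rows(
  increments=[
    [1, 0.03, 0.03, 0, 0],
    [1, 0.04, 0.04, 0, 0],
    [1, 0.04, 0.04, 0, 0],
    [1, 0.04, 0.04, 0, 0],
    [1, 0.04, 0.04, 0, 0],
    [1, 0.04, 0.03, 0, 0],
    [1, 0.04, 0.02, 0, 0],
    [1, 0.03, 0, 0, 0],
  ],
)

```text
clock: 47.05
position: [0.2548, -0.3483, 0.2618]
ee_rot: [0.0, -0.706, 0.708, 0.001]
contact_force: [0.4, 0.8, 0.1]
width: 0.0853
```

Call:
send_rows(
  increments=[
    [1, 0.04, 0, 0, 0],
    [1, 0.04, 0, 0, 0],
    [1, 0.03, 0, 0, 0],
    [1, 0, 0, 0, 0],
    [1, 0, 0, 0, 0],
  ],
)

```text
clock: 47.68
position: [0.2566, -0.4561, 0.262]
ee_rot: [-0.001, 0.707, -0.707, -0.002]
contact_force: [0.1, 0.3, 0.6]
width: 0.0853
```

Run:
```python
from h import *
print(manip.get_state()["position"])
s=manip.get_image("scene")[:,:,::-1].copy();t=manip.get_image("top")[:,:,::-1].copy()
cv2.imwrite("pics/fs.png",s);cv2.imwrite("pics/ft.png",t)
cv2.imwrite("pics/fsc.png",cv2.resize(s[170:370,190:510],(800,500),interpolation=cv2.INTER_CUBIC))
cv2.imwrite("pics/ftc.png",cv2.resize(t[195:330,140:540],(800,270),interpolation=cv2.INTER_CUBIC))
```

```text
[ 0.25658119 -0.45613792  0.2619615 ]
```

View pics/fsc.png

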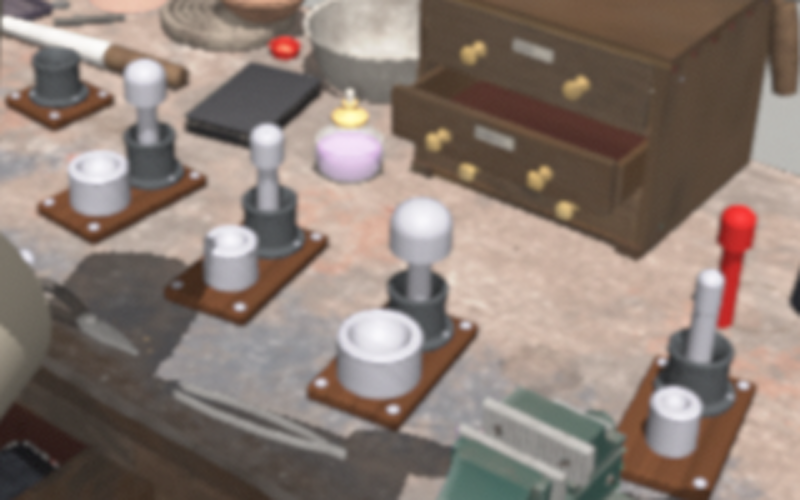

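View pics/ftc.png

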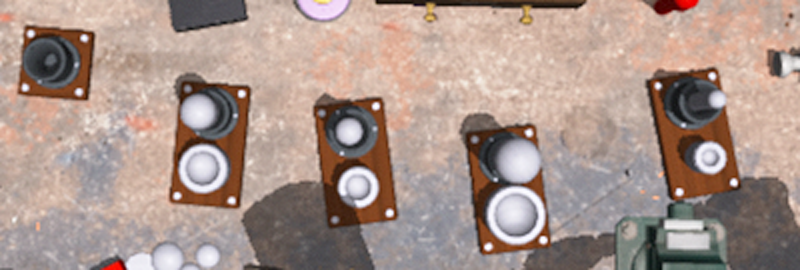

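Run:
```python
from h import *
cal=manip.calibration("scene")
Q={'A':(.534,.242),'B':(.5195,.105),'C':(.4965,-.0475),'D':(.556,-.2275)}
H0={'A':105,'B':101,'C':95,'D':98};H1={'A':101,'B':98,'C':105,'D':95}
R={105:42,101:33,95:17,98:25}
for f,H in(("a_scene",H0),("fs",H1)):
    hsv=cv2.cvtColor(cv2.imread(f"pics/{f}.png"),cv2.COLOR_BGR2HSV)
    m=((hsv[...,1]<40)&(hsv[...,2]>110)).astype(np.uint8)
    for k,p in Q.items():
        u,v=proj(cal,(*p,(12+H[k])/1000));u2,v2=proj(cal,(*p,.100))
        x=int(round(u));col=m[:,x-1:x+2].mean(1)>.5
        r=int(round(v2))
        while col[r]:r-=1
        print(f,k,"pred apex",round(u,1),round(v,1),"seen top row",r+1,"diff",round(r+1-v,1), "px/mm",round((v2-v)/(12+H[k]-100),2))
```

```text
a_scene A pred apex 248.7 192.5 seen top row 191 diff -1.5 px/mm 0.46
a_scene B pred apex 297.7 218.6 seen top row 217 diff -1.6 px/mm 0.48
a_scene C pred apex 358.9 255.0 seen top row 254 diff -1.0 px/mm 0.51
a_scene D pred apex 475.4 276.4 seen top row 275 diff -1.4 px/mm 0.53
fs A pred apex 248.9 194.3 seen top row 193 diff -1.3 px/mm 0.46
fs B pred apex 297.7 220.1 seen top row 219 diff -1.1 px/mm 0.48
fs C pred apex 359.2 249.9 seen top row 248 diff -1.9 px/mm 0.51
fs D pred apex 475.2 278.0 seen top row 277 diff -1.0 px/mm 0.53
```

Head heights match the start state (where every punch stood on its socket floor) to under 1 px ≈ 2 mm, so all are fully down and upright.

```bash
python3 -c "
from rig import manip
print(manip.sign_off())"
```

```text
the job is handed in; nothing more can be done
None
```

All four punches now stand upright in the sockets of their own dies, and I handed the job in at about 48 s. No verdict was reported back.

- **Moves:** I parked punch_42 in the plain stand, then moved punch_33 to die_33, punch_25 to die_25, punch_17 to die_17, and punch_42 from the stand to die_42. The red look-alike was not touched, and no punch fell.
- **Last checks:** The final top and scene pictures show all four upright with the plain stand empty. In the scene picture, the head tops sit within 1 px (about 2 mm) of where they should be for a punch fully down, measured the same way as at the start. The arm is clear of everything.
- **Disagreement:** My first socket positions, worked out from the boards in the top view, were several mm off (8–9 mm along x at the dies, about 3 mm at the plain stand). The wrist camera's view of the socket rims corrected them, and I used those positions for every placement. No check failed.

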